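Lay the second, staggered course of a wooden drilling bed

ROBOT

A 6-joint arm with a two-finger parallel gripper is mounted at the origin on the work surface. World frame = base frame: x ahead of the robot, y to its left, z up, the work surface at z = 0. Lengths are in mm, angles in degrees, forces in N, time in s.
With the tool pointing down it reaches from about 350 to 850 mm from the base axis. Payload 8.1 kg.
Tool frame: the origin (TCP) lies midway between the tips of the shut fingers; the grasp point (between the pads) lies 19 mm behind it (r.tcp_to_grasp is the distance from the TCP to the grasp point, in mm); z points along the fingers, y is the direction in which the jaws open and shut (so a half turn about z gives the same grasp; the last joint's range is limited). The gripper opens to 85 mm and grips with 20 to 120 N. Pads are 22 mm wide; open, the fingers measure 114 mm over their backs; the gripper's body (76 mm by 85 mm) begins 54 mm behind the grasp point. The pads swing forward as they close: fully open they stand 13 mm farther back than shut.
Start: joints at [-80.008, 7.471, 85.268, -0, 87.261, -4.893], TCP at [154.153, -579.864, 231.292] pointing down, gripper open.
Joint ranges: [-169.43, 169.43], [-51.17, 129.36], [1.28, 143.12], [-76.62, 256.62], [0, 156.53], [-152.29, 152.29]. Speed limits (degrees/s): [136.94, 136.94, 159.86, 180, 180, 180].

INTERFACE

Orientations are given as [roll, pitch, yaw] about the fixed x, y, z axes, in that order (R = Rz(yaw) Ry(pitch) Rx(roll)).
In Python, from bench import r gives the robot as it stands.
- The arm moves only by the tool jog_arm, never from a script. Its argument "targets" is a list of rows, each a list of 7 numbers: the shift along the tool's x, y, z in m, then the turn, a rotation vector about the tool's x, y, z in rad, then the closure, from 0 (fully open) to 1 (shut). In form: [[dx, dy, dz, wx, wy, wz, claw], ...]. A call has 1 to 5 rows; each row is the pose to reach, as a shift and turn from the pose commanded when the call began, along the tool's axes at that moment; what a row does not reach only later rows make up. A row lasts 1/12 s, in which the tool goes at most 41.7 mm and 7.16 degrees, less where a joint would pass 70% of its speed; a pose out of reach is approached as far as the arm can. A call with a gripper value outside its range is refused whole. The fingers move at their own pace and stop on an object; "newtons" is the grip in N (left out, the last holds). Time passes only in rows, so rows that repeat a pose let the fingers close. It gives the time, the measured TCP pose, the force and the opening at its end, in the units of the state.
- r.sense(): the state, without advancing time (a new reading comes with each control period).
- r.snapshot(name): name is "side" or "top"; returns a dict with "pixels" (480x640x3 uint8, red, green, blue), "fx", "fy", "cx", "cy" (pixels), "origin" and "attitude" of the camera in the world. Camera axes: x right, y down, z forward; pixel columns grow to the right and rows downward; lengths in mm; the calibration is good to about 2 mm. A picture is of the moment at which its call begins. There is no depth.
- r.hand_in(): hands the job in, once; it reports no verdict.
The state is a dict: "time": time; "joint_pos": joint angles; "qd": joint speeds; "joint_efforts": joint torques, N m; "tool_pos": TCP position; "tcp_rot": TCP orientation; "ft_force": force on the tool from outside, world axes, zero at the start; "wrist_torque": the same for the moment, N m; "finger_gap": finger opening in mm.
Only numpy, scipy, OpenCV 4.12 (cv2) and the standard library are available. Lean on these libraries where they do the work, as an engineer would, in place of code of your own. Each camera call takes 0.05 s, during which the arm holds its last target.

TASK

Lay the second course of wooden blocks on the steel drilling bed, in the lane in front of the screwed-down first course and tight against it: the half-length block goes in the corner against the end stop and the full-length block follows it, so that the joints are staggered by half a length. Then push the sliding jaw along the lane until the course is closed up with no gaps. Slide the two blocks along the plate without lifting them, and leave the in-between-sized block and the stepped steel block where they are.

Things in the scene. Friction and masses are not known exactly. Their poses are not given: they have to be found in the camera images.
- bed: Steel bed plate, 240 mm (its x) by 464 mm (its y), 14 mm thick, fixed, yaw within 9 degrees. Origin: centre of its underside; x points away from the robot, y to the left, z up; blocks lie on its top, z = 14 mm. The empty lane of the second course is x 19 to 61 mm in this frame, from the end stop to the jaw, open on its near side. A low strap clamp with a 50 mm stud is fixed in its near right corner.
- corner (a point): Corner where the second course starts, on the plate's top: where the front of the first course meets the fixed end stop. In the bed's frame (61, 212, 14) mm, axes as the bed's. The stop's flat face looks to -y, spans x 19 to 81 mm and is 26 mm high. Laid, the half block's centre is at (-21, -21) mm from here, the full block's at (-21, -84).
- joint1 (a point): Top front edge of the first joint of the first course, in the bed's frame (61, 128, 34) mm. The first course is five full blocks (84 x 42 x 20 mm) screwed down end to end along y, x 61 to 103 mm, from the stop at y = 212 to y = -208; a 14 mm high rail stands behind. The full block must end centred on this joint.
- half_mid (a point): The half-length block: plain pale wood, 42 mm long, 42 mm wide, 20 mm high, about 30 g, flat on the plate. The point is its centre, 10 mm above its underside; y along its length, z up. Starts on the near part of the plate in any of three places side by side, about 95 mm apart, turned up to 15 degrees; mass and friction vary.
- full_mid (a point): The full-length block: plain pale wood, 84 mm long, 42 mm wide, 20 mm high, about 60 g, flat on the plate. The point is its centre, 10 mm above its underside; y along its length, z up. Starts on the near part of the plate in any of three places side by side, about 95 mm apart, turned up to 15 degrees; mass and friction vary.
- offcut_mid (a point): The in-between-sized block, a bystander: plain pale wood, 62 mm long, 42 mm wide, 20 mm high, about 44 g, flat on the plate. The point is its centre, 10 mm above its underside; y along its length, z up. Starts on the near part of the plate in any of three places side by side, about 95 mm apart, turned up to 15 degrees; mass and friction vary.
- stepblock: Stepped steel packing block, a bystander: 48 by 26 mm, 33 mm high at its tallest, loose on the plate's near left part. Origin: centre of its underside.
- jaw (a joint): Travel (m) of the sliding jaw along the lane towards the end stop (the bed's +y): starts at 0 to 0.012, free range 0 to 0.29, about 0.258 when it closes on the finished course. Resists with about 2.5 N of friction and 8 N s/m of damping; stays where it is left.
- jaw_face (a point): Centre of the jaw's face that meets the blocks (towards the bed's +y), on the lane's centre line, 10 mm above the plate; bed y = -172 mm at joint 0; axes as the bed's. Steel block 40 mm across the lane, 22 mm long, 20 mm high; on it a lug 30 mm across, 10 to 22 mm back of the face, up to 45 mm above the plate. The back, 22 mm from this face, is one flat face to push on.
Not all that is in view belongs to the job. Leave any purple look-alike of the part that bears half_mid alone. What is shaped like the part that bears full_mid but yellow is not meant.

How it is judged:
By the outcome, as a careful person would: the job done as asked, in the order asked, and still so for the second after the job is handed in, with the robot touching nothing.
It also fails if it takes over 64 s, if anything falls off the work surface, if the arm or the gripper's body presses on something with over 40 N, if the wrist force passes 120 N, or if a joint passes its speed limit or range.

## Working session

There is one attempt and no reset: what is moved stays moved. The work goes in short steps, Python scripts to look and compute and a tool call to move; the robot and the scene stay as the last step left them, time stands still between calls to the robot, and variables do not carry over. Pictures are saved under pics/ and viewed, and the job is handed in when it is done.

Besides the shell and the picture viewer there is one more tool, called after "Emit:" as name([rows], argument=value, ...), one row to a line, values as JSON. jog_arm: Moves the arm, as the interface text tells. Its arguments: {"type":"object","properties":{"targets":{"type":"array","items":{"type":"array","items":{"type":"number"}}},"newtons":{"type":"number"}},"required":["targets"]}

```bash
ls; mkdir -p pics
python3 - <<'E'
from bench import r
import cv2,pickle
s=r.sense();print(s)
d={}
for n in("top","side"):
    p=r.snapshot(n);d[n]=p;cv2.imwrite(f"pics/{n}0.png",p["pixels"][:,:,::-1]);print({k:v for k,v in p.items() if k!="pixels"})
pickle.dump(d,open("s0.pkl","wb"))
E
```

```text
pics
{'time': 0.0, 'joint_pos': array([-8.00079645e+01,  7.51498740e+00,  8.53295638e+01,  3.05890907e-03,
        8.72601866e+01, -4.89289085e+00]), 'qd': array([ 1.56119908e-02, -4.09391832e-02, -2.21718232e-02,  5.77778813e-05,
       -6.28411832e-02, -6.12105416e-02]), 'joint_efforts': array([-9.97178977e-04, -5.69409907e+01, -5.00541580e+01, -1.96340311e-04,
        1.51580293e-02,  2.36025318e-05]), 'tool_pos': array([ 154.07515148, -579.32064884,  230.24294909]), 'tcp_rot': array([-1.79895905e+02, -1.19774281e-02,  1.48847664e+01]), 'ft_force': array([ 0.65264792, -0.07832106,  0.16133875]), 'wrist_torque': array([-0.03257953, -0.0396217 , -0.04192703]), 'finger_gap': 85.12085777636663}
{'fx': 457.7508017487153, 'fy': 457.7508017487153, 'cx': 316.3538448115054, 'cy': 234.00093856258385, 'origin': array([413.31015906,  15.36869236, 826.41884448]), 'attitude': array([-173.11802069,    1.22821324,  -91.55009765])}
{'fx': 524.5326281404807, 'fy': 524.5326281404807, 'cx': 323.3489288413124, 'cy': 236.31295742321856, 'origin': array([283.35953752, 501.90256625, 711.09722728]), 'attitude': array([-142.87769918,    0.89297845, -156.91288723])}
```

View pics/top0.png

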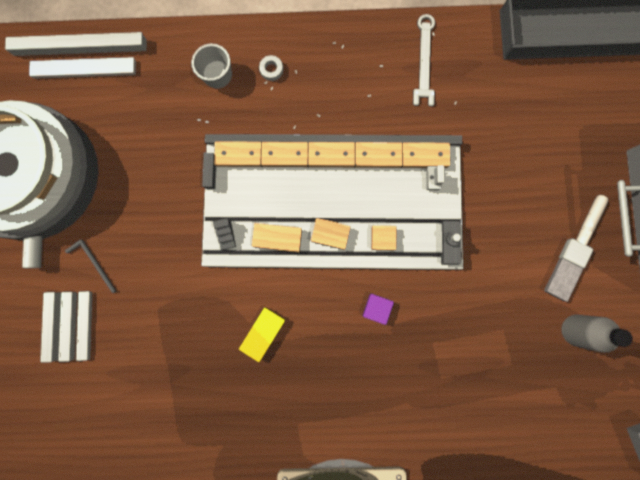

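View pics/side0.png

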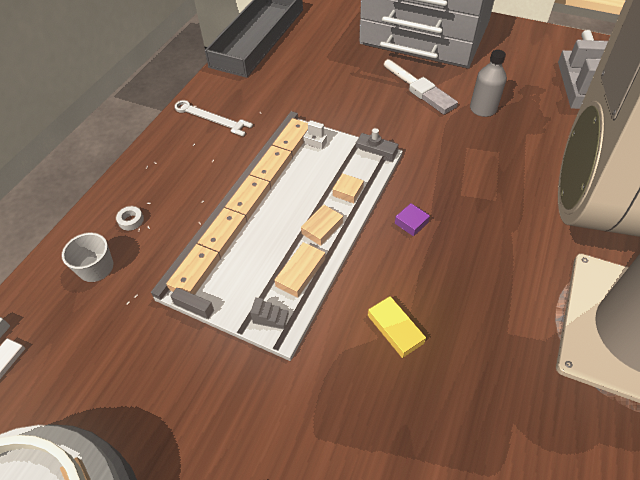

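```bash
cat > h.py <<'E'
import numpy as np,cv2
from scipy.spatial.transform import Rotation as R
def cam(p): return R.from_euler('xyz',p['attitude'],degrees=True).as_matrix(),np.array(p['origin'])
def proj(p,X):
    M,o=cam(p);c=(np.atleast_2d(X)-o)@M
    return np.c_[p['fx']*c[:,0]/c[:,2]+p['cx'],p['fy']*c[:,1]/c[:,2]+p['cy']]
def unproj(p,uv,z):
    M,o=cam(p);uv=np.atleast_2d(uv)
    d=np.c_[(uv[:,0]-p['cx'])/p['fx'],(uv[:,1]-p['cy'])/p['fy'],np.ones(len(uv))]@M.T
    return o+d*((z-o[2])/d[:,2])[:,None]
def crop(p,x0,y0,w,h,s,fn):
    im=p['pixels'][y0:y0+h,x0:x0+w,::-1]
    im=cv2.resize(im,None,fx=s,fy=s,interpolation=cv2.INTER_CUBIC)
    for i in range(0,w,20): cv2.putText(im,str(x0+i),(i*s,8),0,.3,(0,255,0));cv2.line(im,(i*s,10),(i*s,14),(0,255,0))
    for i in range(0,h,20): cv2.putText(im,str(y0+i),(0,i*s+4),0,.3,(0,255,0))
    cv2.imwrite(fn,im)
E
python3 - <<'E'
import pickle;from h import *
d=pickle.load(open("s0.pkl","rb"))
crop(d['top'],195,125,140,150,4,'pics/a.png');crop(d['top'],335,125,140,150,4,'pics/b.png')
crop(d['side'],145,105,265,260,3,'pics/c.png')
E
```

```text
(no output)
```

View pics/a.png

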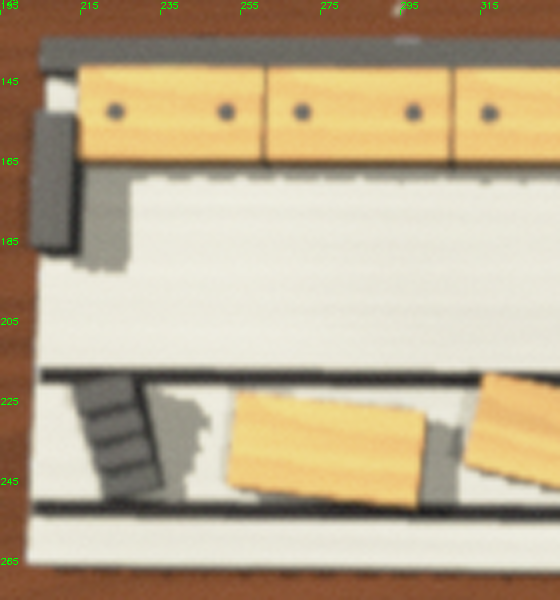

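View pics/b.png

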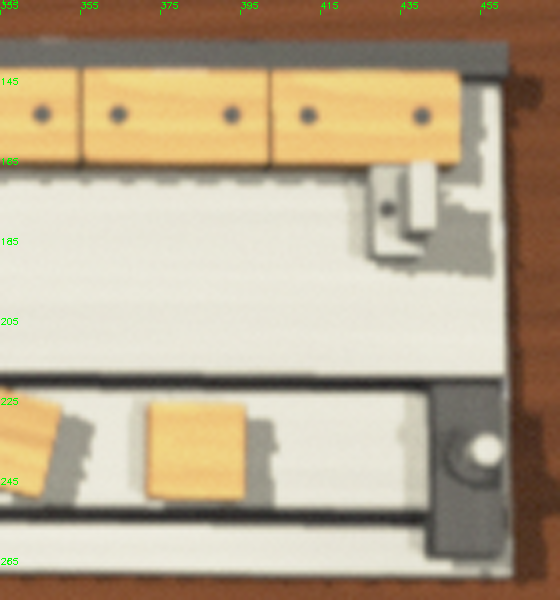

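View pics/c.png

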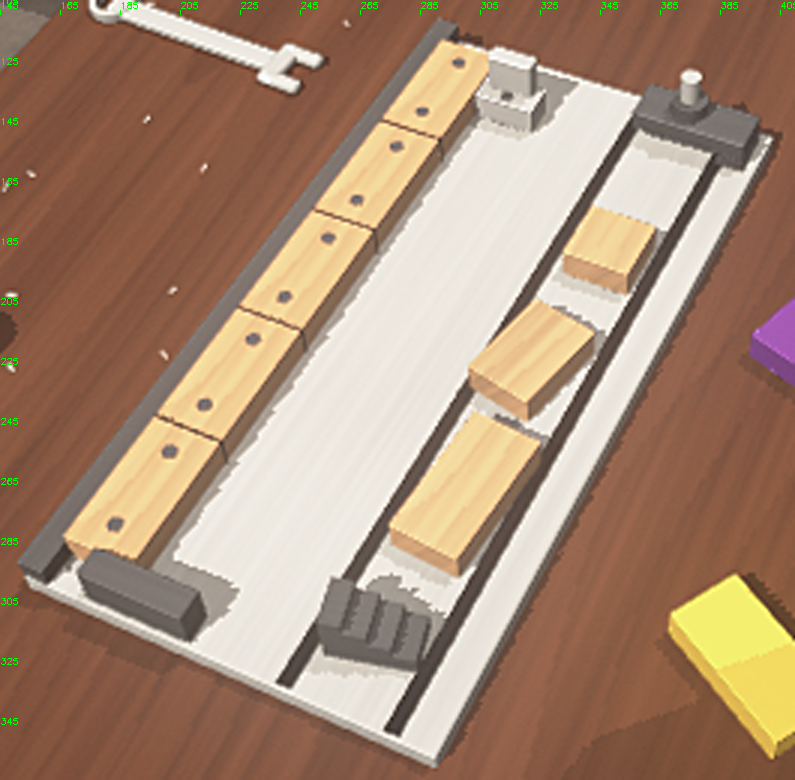

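```bash
cat >> h.py <<'E'
def bed2w(b,X):
    X=np.atleast_2d(X).astype(float);c,s=np.cos(b[2]),np.sin(b[2])
    return np.c_[b[0]+c*X[:,0]-s*X[:,1],b[1]+s*X[:,0]+c*X[:,1],X[:,2]]
def w2bed(b,W):
    W=np.atleast_2d(W).astype(float);c,s=np.cos(b[2]),np.sin(b[2]);d=W[:,:2]-np.array(b[:2])
    return np.c_[c*d[:,0]+s*d[:,1],-s*d[:,0]+c*d[:,1],W[:,2]]
E
python3 - <<'E'
import pickle;from h import *
from scipy.optimize import least_squares
d=pickle.load(open("s0.pkl","rb"))
T=[(61,212,34,214.5,165),(61,128,34,261.3,165),(61,44,34,308,165.3),(61,-40,34,355,165.8),(61,-124,34,402.3,165.8),(61,-208,34,450.3,166),(103,212,34,214.5,141.5),(103,-208,34,450.3,143),(-120,232,14,202,265.8),(-120,-232,14,462.8,268.8)]
S=[(61,128,34,219,253.3),(61,44,34,246,215.7),(61,-40,34,270.3,182.3),(61,-124,34,291.7,151.7),(103,128,34,197,243.3),(-120,232,14,290.3,357.3),(-120,-232,14,402,151.7)]
T=np.array(T);S=np.array(S)
def f(b,w):
    o=[]
    if 't' in w:o.append(proj(d['top'],bed2w(b,T[:,:3]))-T[:,3:])
    if 's' in w:o.append(proj(d['side'],bed2w(b,S[:,:3]))-S[:,3:])
    return np.concatenate(o).ravel()
for w in('t','s','ts'):
    q=least_squares(f,[560,0,0],args=(w,));print(w,q.x[:2],np.degrees(q.x[2]));print(q.fun.reshape(-1,2).round(1).tolist())
b=q.x;pickle.dump(b,open("bed.pkl","wb"))
def blk(name,p,uv):
    W=unproj(p,uv,34);B=w2bed(b,W);rc=cv2.minAreaRect(B[:,:2].astype(np.float32));print(name,W.mean(0).round(1),B.mean(0).round(1),rc,B[:,:2].round(1).tolist())
a=lambda L,o,s:np.array(L)/s+np.array(o)
blk('half t',d['top'],a([(148,402),(246,402),(246,499),(147,498)],(335,125),4))
blk('full t',d['top'],a([(237,391),(426,412),(417,508),(227,485)],(195,125),4))
blk('half s',d['side'],a([(599,207),(656,236),(628,277),(564,254)],(145,105),3))
blk('full s',d['side'],a([(475,412),(540,443),(460,560),(390,527)],(145,105),3))
blk('jawlug?',d['side'],a([(475,412),(540,443)],(145,105),3))
E
```

```text
t [ 5.70467213e+02 -7.82601429e-02] -2.260977337889362
[[-0.6, -0.5], [-0.5, -0.2], [-0.1, -0.2], [0.2, -0.4], [0.5, -0.1], [0.3, -0.0], [0.3, 0.2], [-0.2, -0.1], [-0.5, 0.6], [0.8, 0.6]]
s [569.00069188   2.15803168] -2.1809725288329216
[[-0.2, -0.7], [-0.4, -0.3], [-0.5, -0.4], [0.0, -0.3], [-0.4, 0.5], [0.3, 1.3], [1.3, -1.3]]
ts [569.9537925    0.66507322] -2.2295658234097653
[[-1.1, -0.2], [-1.0, 0.1], [-0.5, 0.1], [-0.2, -0.1], [0.1, 0.1], [-0.1, 0.2], [-0.2, 0.6], [-0.7, 0.2], [-0.9, 1.0], [0.4, 0.8], [-0.3, -1.6], [-0.5, -1.1], [-0.6, -1.2], [-0.1, -0.9], [-0.5, -0.5], [-0.0, 0.2], [1.1, -1.9]]
half t [499.7 -87.9  34. ] [-66.7 -91.2  34. ] ((-66.61812591552734, -91.14263916015625), (43.098323822021484, 42.365386962890625), 89.99124908447266) [[-45.8, -70.1], [-45.4, -112.7], [-87.8, -112.3], [-87.8, -69.6]]
full t [505.8  99.2  34. ] [-67.9  96.   34. ] ((-68.09223175048828, 96.0001449584961), (84.6276626586914, 42.205142974853516), 84.12977600097656) [[-42.8, 135.9], [-51.3, 52.8], [-93.4, 56.1], [-84.2, 139.1]]
half s [496.  -83.6  34. ] [-70.7 -87.1  34. ] ((-70.81848907470703, -87.64274597167969), (42.74601364135742, 40.58318328857422), 85.66370391845703) [[-52.2, -110.5], [-91.9, -102.9], [-89.6, -67.0], [-49.0, -67.9]]
full s [503.7 101.7  34. ] [-70.1  98.3  34. ] ((-70.3087387084961, 98.42251586914062), (83.27992248535156, 41.226444244384766), 85.38677978515625) [[-53.1, 55.3], [-93.4, 59.1], [-87.6, 140.7], [-46.4, 138.3]]
jawlug? [499.   60.7  34. ] [-73.3  57.2  34. ] ((-73.25653839111328, 57.19173812866211), (40.475276947021484, 0.0), 174.52134704589844) [[-53.1, 55.3], [-93.4, 59.1]]
```

```bash
cat > d.py <<'E'
# usage: d.py bx by z yaw_rel_bed  -> remaining shift in tool axes (m) and wz
import sys,pickle;from h import *
from bench import r
b=pickle.load(open("bed.pkl","rb"));s=r.sense();t=s['tool_pos'];y=s['tcp_rot'][2]
B=w2bed(b,t)[0];print('t',round(s['time'],2),'tcp',t.round(1),'rot',s['tcp_rot'].round(2),'bed',B.round(1),'relyaw',round(y-np.degrees(b[2]),2),'F',s['ft_force'].round(1),'gap',round(s['finger_gap'],1),'q',s['joint_pos'].round(0))
if len(sys.argv)>1:
    bx,by,z,yr=map(float,sys.argv[1:5]);g=bed2w(b,[bx,by,z])[0]-t
    Rt=R.from_euler('xyz',s['tcp_rot'],degrees=True)
    print('tool d (m)',(Rt.inv().apply(g)/1000).round(4),'wz',round(-np.radians(yr+np.degrees(b[2])-y),4),'world',g.round(1))
E
python3 d.py -67 -89 120 0
```

```text
t 0.1 tcp [ 154.1 -579.4  230.4] rot [-1.7991e+02 -1.0000e-02  1.4880e+01] bed [-393.  -595.8  230.4] relyaw 17.11 F [-0.2 -0.9 -0.2] gap 85.4 q [-80.   8.  85.   0.  87.  -5.]
tool d (m) [ 0.4607 -0.3882  0.1111] wz 0.2987 world [ 345.5  493.7 -110.4]
```

Emit:
jog_arm([
  [0.031,-0.026,-0.01,0,0,0.1,0.25],
  [0.062,-0.052,-0.02,0,0,0.2,0.25],
  [0.093,-0.078,-0.03,0,0,0.3,0.25],
  [0.124,-0.104,-0.03,0,0,0.3,0.25],
  [0.155,-0.13,-0.03,0,0,0.3,0.25],
], newtons=20)

```text
time: 0.52
tool_pos: [271.3, -413.0, 261.7]
tcp_rot: [180.0, -0.0, -2.4]
ft_force: [0.4, 0.5, 0.4]
finger_gap: 64.0
```

```bash
python3 d.py -67 -89 120 0
```

```text
t 0.52 tcp [ 271.3 -413.   261.7] rot [ 1.7996e+02 -3.0000e-02 -2.3800e+00] bed [-282.4 -425.   261.7] relyaw -0.15 F [0.4 0.5 0.4] gap 64.0 q [-63. -10.  99.   0.  91.  30.]
tool d (m) [ 0.2144 -0.3367  0.1416] wz -0.0026 world [ 228.3  327.4 -141.7]
```

Emit:
jog_arm([
  [0.02,-0.033,0,0,0,0,0.25],
  [0.042,-0.066,0,0,0,0,0.25],
  [0.063,-0.099,0.0,0,0,0,0.25],
  [0.084,-0.132,0.02,0,0,0,0.25],
  [0.105,-0.165,0.03,0,0,0,0.25],
])

```text
time: 0.93
tool_pos: [382.1, -253.0, 230.7]
tcp_rot: [180.0, -0.0, -2.3]
ft_force: [0.5, -0.2, -0.4]
finger_gap: 64.0
```

Emit:
jog_arm([
  [0.02,-0.033,0.01,0,0,0,0.25],
  [0.042,-0.066,0.03,0,0,0,0.25],
  [0.063,-0.099,0.05,0,0,0,0.25],
  [0.084,-0.132,0.07,0,0,0,0.25],
  [0.095,-0.15,0.08,0,0,0,0.25],
])

```text
time: 1.35
tool_pos: [482.7, -105.5, 149.4]
tcp_rot: [-179.9, 0.1, -2.2]
ft_force: [0.8, -0.8, -0.4]
finger_gap: 63.9
```

```bash
python3 d.py -67 -89 120 0;python3 - <<'E'
from bench import r
from h import *
p=r.snapshot('top');crop(p,300,120,200,160,4,'pics/t1.png')
E
```

```text
t 1.35 tcp [ 482.7 -105.5  149.4] rot [-1.7994e+02  9.0000e-02 -2.2400e+00] bed [ -83.  -109.5  149.4] relyaw -0.01 F [ 0.8 -0.8 -0.4] gap 63.9 q [-18.  -6. 107.   0.  79.  74.]
tool d (m) [ 0.0161 -0.0204  0.0294] wz -0.0002 world [ 16.8  19.8 -29.4]
```

View pics/t1.png

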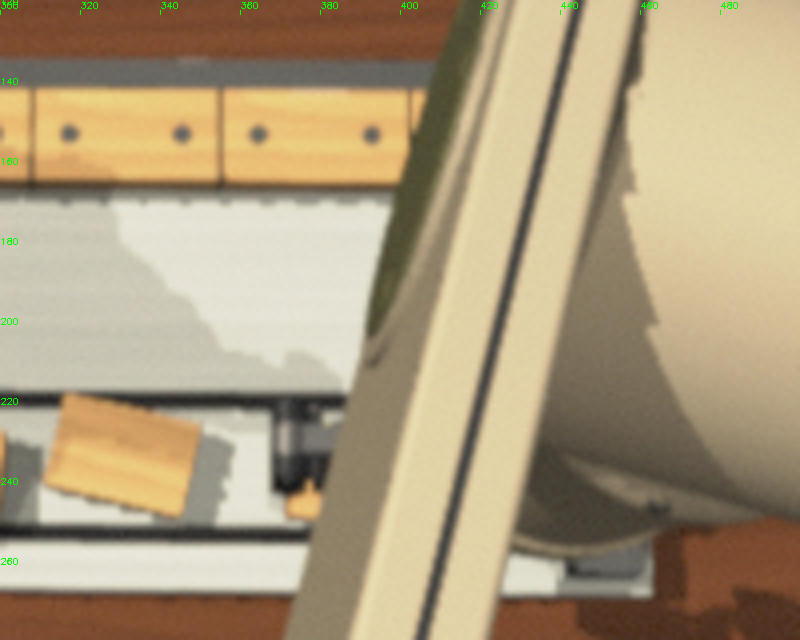

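Emit:
jog_arm([
  [0.016,-0.0205,0.02,0,0,0,0.25],
  [0.016,-0.0205,0.05,0,0,0,0.25],
  [0.016,-0.0205,0.075,0,0,0,0.25],
  [0.016,-0.0205,0.085,0,0,0,0.25],
  [0.016,-0.0205,0.085,0,0,0,0.25],
])

```text
time: 1.82
tool_pos: [496.5, -87.8, 63.2]
tcp_rot: [-179.9, 0.4, -2.3]
ft_force: [-0.5, -0.1, -0.4]
finger_gap: 64.2
```

```bash
python3 d.py -67 -89 18 0;python3 - <<'E'
from bench import r
from h import *
p=r.snapshot('side');crop(p,260,100,150,140,5,'pics/t2.png')
E
```

```text
t 1.82 tcp [496.5 -87.8  63.2] rot [-179.91    0.37   -2.3 ] bed [-69.9 -91.3  63.2] relyaw -0.07 F [-0.5 -0.1 -0.4] gap 64.2 q [-16.   2. 110.  -0.  69.  76.]
tool d (m) [ 0.0032 -0.0022  0.0452] wz -0.0012 world [  3.    2.2 -45.2]
```

View pics/t2.png

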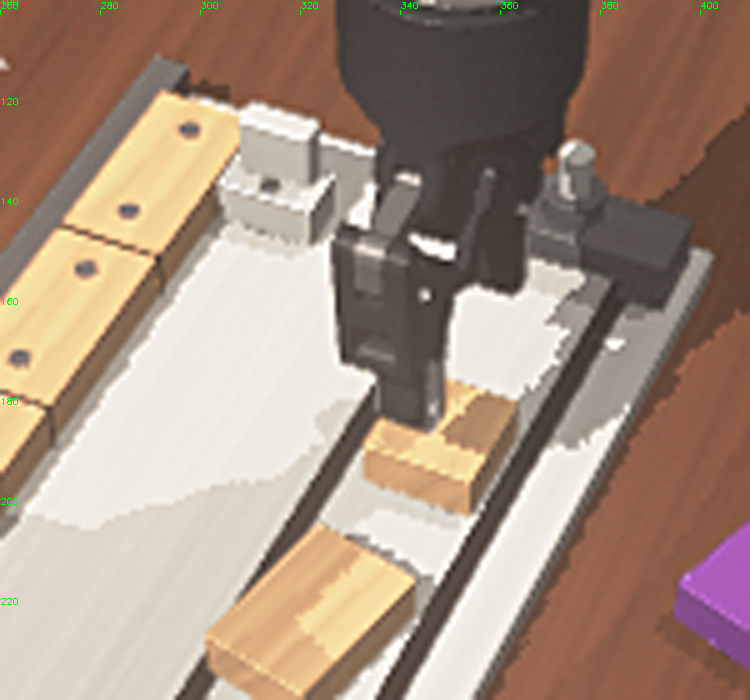

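Emit:
jog_arm([
  [0.003,-0.002,0.015,0,0,0,0.25],
  [0.003,-0.002,0.03,0,0,0,0.25],
  [0.003,-0.002,0.042,0,0,0,0.25],
  [0.003,-0.002,0.044,0,0,0,0.25],
  [0.003,-0.002,0.044,0,0,0,0.25],
])

```text
time: 2.28
tool_pos: [502.2, -86.9, 22.7]
tcp_rot: [-180.0, 0.0, -2.3]
ft_force: [-0.3, 0.4, 0.1]
finger_gap: 64.3
```

```bash
python3 d.py -67 -89 18 0;python3 - <<'E'
from bench import r
from h import *
p=r.snapshot('side');crop(p,260,100,150,140,5,'pics/t3.png')
E
```

```text
t 2.28 tcp [502.2 -86.9  22.7] rot [-1.7999e+02  3.0000e-02 -2.3300e+00] bed [-64.3 -90.2  22.7] relyaw -0.1 F [-0.3  0.4  0.1] gap 64.3 q [-16.   6. 110.  -0.  64.  77.]
tool d (m) [-0.0027 -0.0012  0.0047] wz -0.0017 world [-2.7  1.3 -4.7]
```

View pics/t3.png

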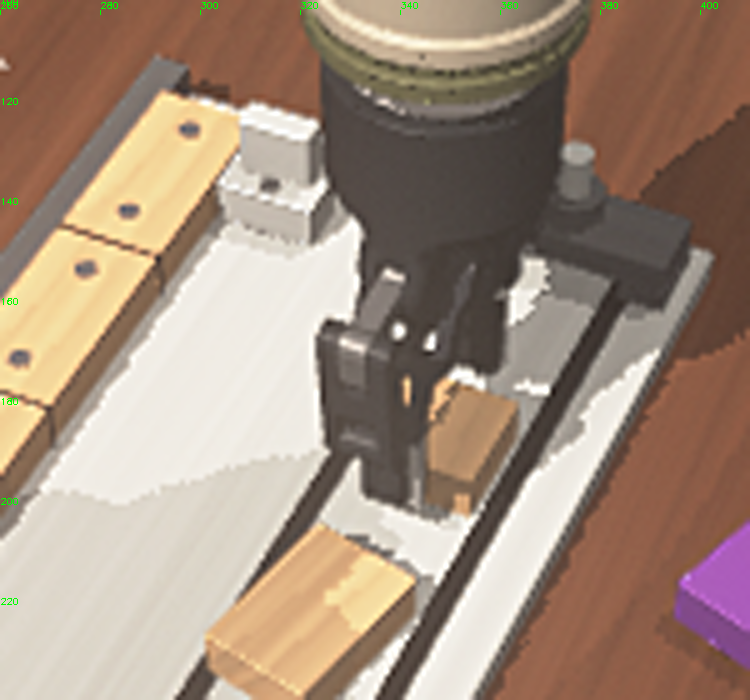

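Emit:
jog_arm([
  [-0.005,-0.001,0.002,0,0,0,0.25],
  [-0.005,-0.001,0.002,0,0,0,0.4],
  [-0.005,-0.001,0.002,0,0,0,0.5],
  [-0.005,-0.001,0.002,0,0,0,0.6],
  [-0.005,-0.001,0.002,0,0,0,0.6],
], newtons=20)

```text
time: 2.75
tool_pos: [497.9, -85.6, 21.2]
tcp_rot: [180.0, -0.0, -2.3]
ft_force: [-1.8, 0.1, 5.0]
finger_gap: 41.4
```

Emit:
jog_arm([
  [0,0,0,0,0,0,0.6],
  [0,0,0,0,0,0,0.6],
  [0,0,0,0,0,0,0.6],
])

```text
time: 3.0
tool_pos: [497.9, -85.7, 21.2]
tcp_rot: [180.0, -0.0, -2.3]
ft_force: [-2.0, 0.1, 5.2]
finger_gap: 40.9
```

```bash
python3 d.py 36 -89 18 0;python3 - <<'E'
from bench import r
from h import *
p=r.snapshot('side');crop(p,260,100,150,140,5,'pics/t4.png')
E
```

```text
t 3.0 tcp [497.9 -85.7  21.2] rot [ 1.7999e+02 -4.0000e-02 -2.3000e+00] bed [-68.6 -89.1  21.2] relyaw -0.07 F [-2.   0.1  5.2] gap 40.9 q [-16.   5. 111.  -0.  64.  77.]
tool d (m) [ 0.1046 -0.0002  0.0033] wz -0.0013 world [104.6  -4.   -3.2]
```

View pics/t4.png

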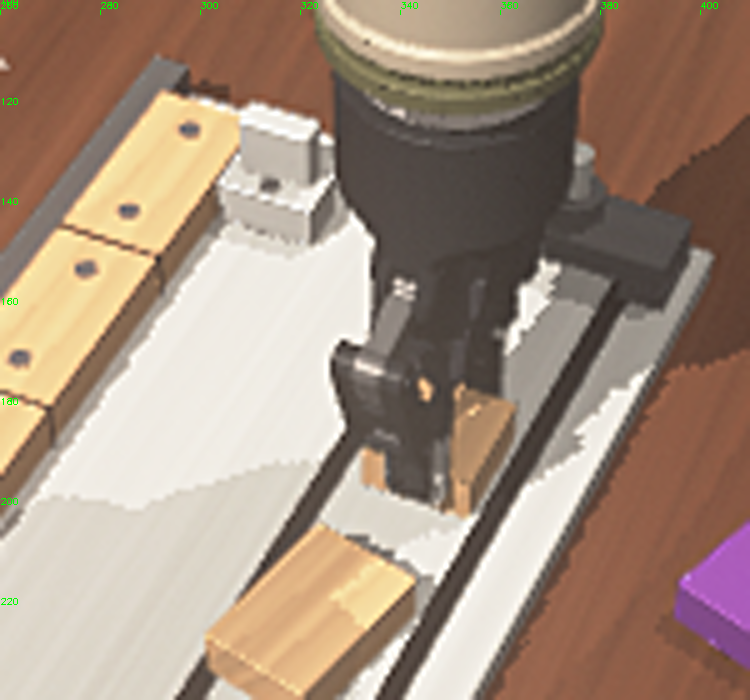

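Emit:
jog_arm([
  [0.012,0,0,0,0,0,0.6],
  [0.03,0,0,0,0,0,0.6],
  [0.048,0,0,0,0,0,0.6],
  [0.064,0,0,0,0,0,0.6],
  [0.075,0,0,0,0,0,0.6],
])

```text
time: 3.47
tool_pos: [574.0, -88.7, 20.9]
tcp_rot: [180.0, -0.1, -2.3]
ft_force: [-4.5, -0.2, 9.5]
finger_gap: 41.5
```

Emit:
jog_arm([
  [0.01,0,0,0,0,0,0.6],
  [0.018,0,0,0,0,0,0.6],
  [0.023,0,0,0,0,0,0.6],
  [0.025,0,0,0,0,0,0.6],
  [0.025,0,0,0,0,0,0.6],
])

```text
time: 3.88
tool_pos: [598.2, -89.7, 21.0]
tcp_rot: [180.0, -0.1, -2.3]
ft_force: [1.0, -0.9, 3.5]
finger_gap: 41.4
```

```bash
python3 d.py 40 -89 18 0;python3 - <<'E'
from bench import r
from h import *
p=r.snapshot('side');crop(p,220,100,150,140,5,'pics/t5.png')
E
```

```text
t 3.88 tcp [598.2 -89.7  21. ] rot [ 1.7999e+02 -7.0000e-02 -2.3000e+00] bed [ 31.8 -89.1  21. ] relyaw -0.07 F [ 1.  -0.9  3.5] gap 41.4 q [-13.  19.  95.   0.  66.  79.]
tool d (m) [ 0.0082 -0.0002  0.003 ] wz -0.0012 world [ 8.2 -0.2 -3. ]
```

View pics/t5.png

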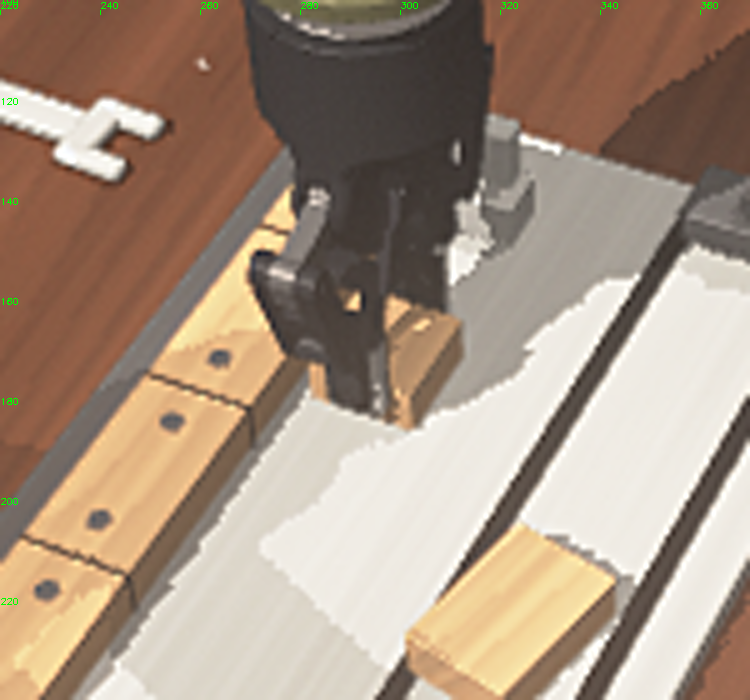

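Emit:
jog_arm([
  [0,-0.012,0,0,0,0,0.6],
  [0,-0.03,0,0,0,0,0.6],
  [0,-0.05,0,0,0,0,0.6],
  [0,-0.07,0,0,0,0,0.6],
  [0,-0.09,0,0,0,0,0.6],
])

```text
time: 4.35
tool_pos: [601.1, 1.4, 21.0]
tcp_rot: [180.0, -0.0, -2.3]
ft_force: [-1.0, -1.9, 4.5]
finger_gap: 41.2
```

Emit:
jog_arm([
  [0,-0.02,0,0,0,0,0.6],
  [0,-0.04,0,0,0,0,0.6],
  [0,-0.06,0,0,0,0,0.6],
  [0,-0.08,0,0,0,0,0.6],
  [0,-0.1,0,0,0,0,0.6],
])

```text
time: 4.77
tool_pos: [604.9, 101.6, 21.0]
tcp_rot: [180.0, -0.0, -2.3]
ft_force: [0.1, -2.0, 4.5]
finger_gap: 41.7
```

Emit:
jog_arm([
  [0,-0.015,0,0,0,0,0.6],
  [0,-0.03,0,0,0,0,0.6],
  [0,-0.042,0,0,0,0,0.6],
  [0,-0.05,0,0,0,0,0.6],
  [0,-0.05,0,0,0,0,0.6],
])

```text
time: 5.18
tool_pos: [607.0, 152.7, 21.0]
tcp_rot: [-179.9, -0.0, -2.2]
ft_force: [-0.5, 2.7, 4.9]
finger_gap: 41.6
```

```bash
python3 d.py 40 165 18 0;python3 - <<'E'
from bench import r
from h import *
p=r.snapshot('side');crop(p,140,200,160,140,5,'pics/t6.png')
p=r.snapshot('top');crop(p,190,120,160,140,5,'pics/t7.png')
E
```

```text
t 5.18 tcp [607.  152.7  21. ] rot [-1.7994e+02 -4.0000e-02 -2.2200e+00] bed [ 31.1 153.3  21. ] relyaw 0.01 F [-0.5  2.7  4.9] gap 41.6 q [  9.  22.  91.   0.  67. 102.]
tool d (m) [ 0.0089 -0.0117  0.003 ] wz 0.0002 world [ 9.4 11.3 -3. ]
```

View pics/t6.png

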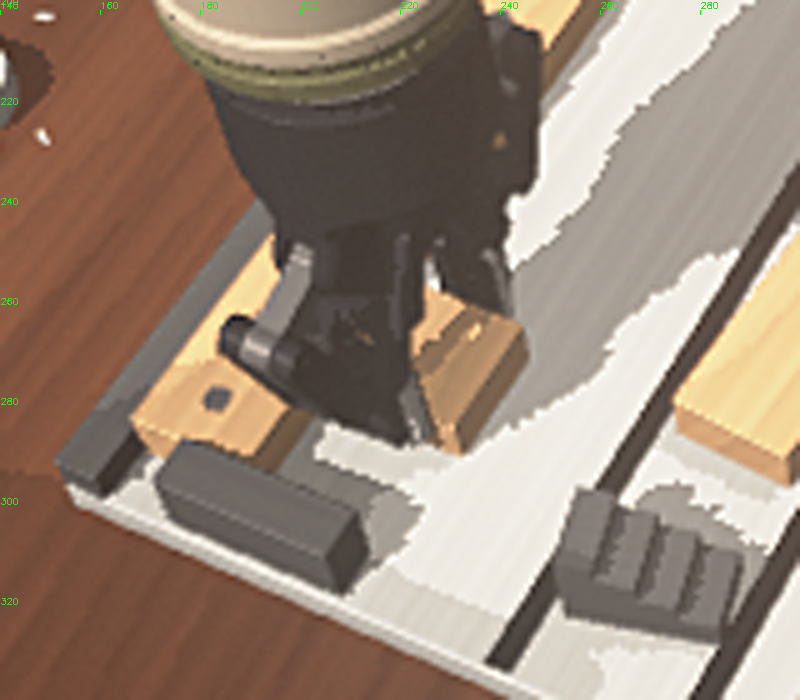

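View pics/t7.png

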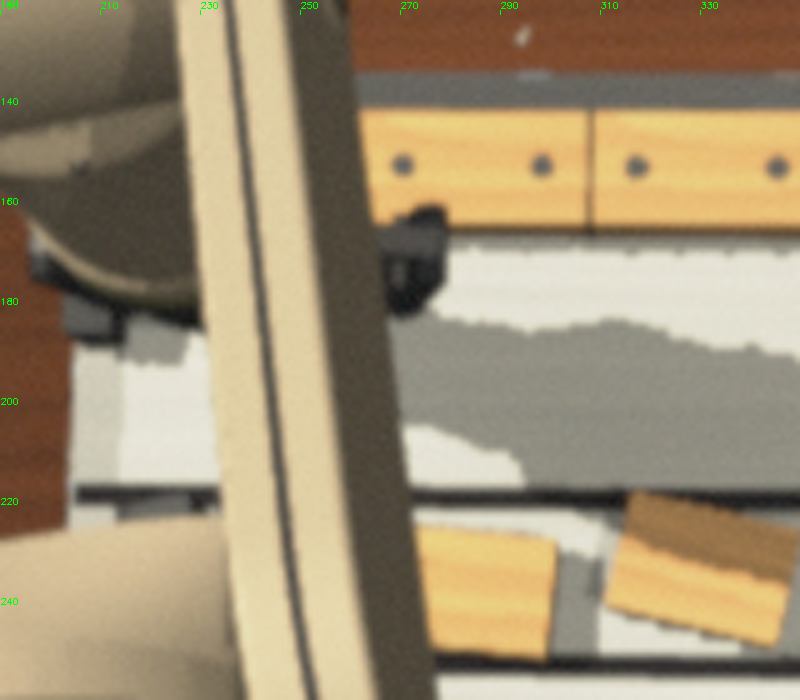

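Emit:
jog_arm([
  [0.002,-0.006,0,0,0,0,0.6],
  [0.004,-0.009,0,0,0,0,0.6],
  [0.006,-0.01,0,0,0,0,0.6],
  [0.006,-0.01,0,0,0,0,0.6],
])

```text
time: 5.62
tool_pos: [613.2, 160.5, 20.9]
tcp_rot: [-180.0, 0.0, -2.3]
ft_force: [-2.2, 1.1, 6.3]
finger_gap: 41.2
```

Emit:
jog_arm([
  [0.001,0,0,0,0,0,0.6],
  [0.002,0,0,0,0,0,0.6],
  [0.002,0,0,0,0,0,0.6],
])

```text
time: 5.87
tool_pos: [614.9, 160.4, 21.0]
tcp_rot: [-180.0, 0.0, -2.3]
ft_force: [-2.3, -0.0, 8.2]
finger_gap: 41.4
```

Emit:
jog_arm([
  [0.001,0,0,0,0,0,0.6],
  [0.002,0,0,0,0,0,0.6],
  [0.002,0,0,0,0,0,0.6],
])

```text
time: 6.12
tool_pos: [615.3, 160.4, 20.9]
tcp_rot: [-180.0, 0.2, -2.3]
ft_force: [-12.7, 0.5, 16.1]
finger_gap: 41.6
```

```bash
python3 d.py 40 165 18 0;python3 - <<'E'
from bench import r
from h import *
p=r.snapshot('side');crop(p,140,200,160,140,5,'pics/t8.png')
E
```

```text
t 6.12 tcp [615.3 160.4  20.9] rot [-180.      0.24   -2.29] bed [ 39.1 161.4  20.9] relyaw -0.06 F [-12.7   0.5  16.1] gap 41.6 q [ 10.  24.  89.   0.  68. 102.]
tool d (m) [ 0.0009 -0.0036  0.0029] wz -0.001 world [ 1.   3.6 -2.9]
```

View pics/t8.png

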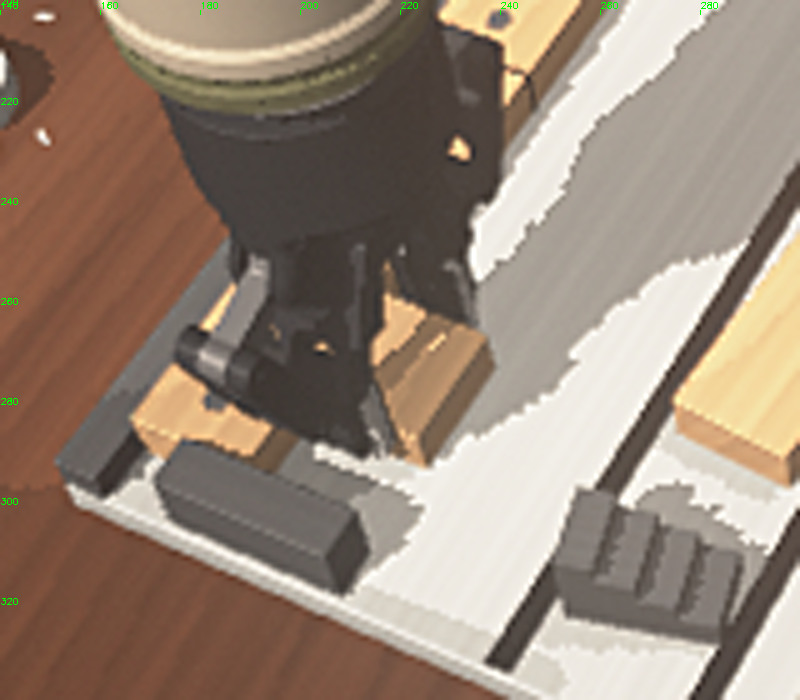

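Emit:
jog_arm([
  [-0.001,0,0,0,0,0,0.4],
  [-0.001,0,0,0,0,0,0.36],
  [-0.001,0,0,0,0,0,0.36],
  [-0.001,0,-0.02,0,0,0,0.36],
  [-0.001,0,-0.05,0,0,0,0.36],
])

```text
time: 6.58
tool_pos: [612.8, 159.3, 66.2]
tcp_rot: [179.9, 0.5, -2.3]
ft_force: [0.3, 0.3, 0.5]
finger_gap: 54.8
```

Emit:
jog_arm([
  [-0.004,0.0,-0.02,0,0,0,0.36],
  [-0.006,0.035,-0.02,0,0,0,1],
  [-0.006,0.055,-0.02,0,0,0,1],
  [-0.006,0.055,-0.02,0,0,0,1],
  [-0.006,0.055,-0.02,0,0,0,1],
])

```text
time: 7.0
tool_pos: [608.0, 104.3, 90.2]
tcp_rot: [-180.0, 0.0, -2.4]
ft_force: [-0.3, 0.6, 0.3]
finger_gap: 6.4
```

```bash
python3 d.py 37 112 22 0;python3 - <<'E'
from bench import r
from h import *
p=r.snapshot('side');crop(p,140,200,160,140,5,'pics/t9.png')
E
```

```text
t 7.0 tcp [608.  104.3  90.2] rot [-1.7999e+02  3.0000e-02 -2.4200e+00] bed [ 34.  105.   90.2] relyaw -0.19 F [-0.3  0.6  0.3] gap 6.4 q [ 5. 16. 91.  0. 73. 97.]
tool d (m) [ 0.003  -0.007   0.0682] wz -0.0033 world [  3.3   6.8 -68.2]
```

View pics/t9.png

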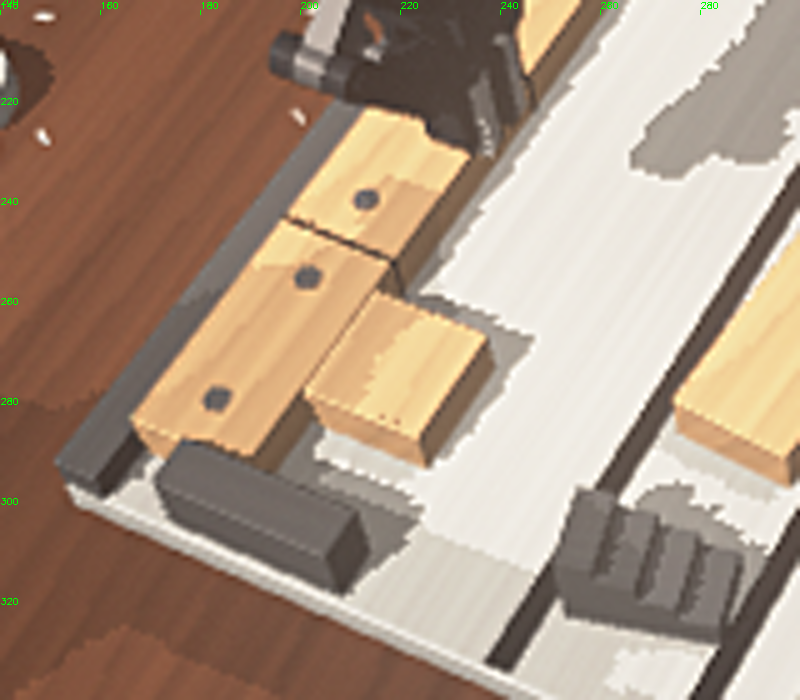

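Emit:
jog_arm([
  [0.004,-0.004,0.03,0,0,0,1],
  [0.005,-0.004,0.055,0,0,0,1],
  [0.005,-0.004,0.066,0,0,0,1],
  [0.005,-0.008,0.066,0,0,0,1],
  [0.005,-0.014,0.066,0,0,0,1],
])

```text
time: 7.47
tool_pos: [612.9, 119.5, 23.8]
tcp_rot: [180.0, 0.1, -2.3]
ft_force: [0.1, 0.6, 0.9]
finger_gap: -0.2
```

Emit:
jog_arm([
  [0,-0.006,0,0,0,0,1],
  [0,-0.012,0,0,0,0,1],
  [0,-0.018,0,0,0,0,1],
  [0,-0.024,0,0,0,0,1],
  [0,-0.026,0,0,0,0,1],
])

```text
time: 7.88
tool_pos: [615.5, 146.3, 25.6]
tcp_rot: [-180.0, -0.1, -2.3]
ft_force: [0.6, -1.0, 1.7]
finger_gap: -0.1
```

```bash
python3 d.py 39 155 22 0;python3 - <<'E'
from bench import r
from h import *
p=r.snapshot('side');crop(p,140,200,160,140,5,'pics/t10.png')
E
```

```text
t 7.88 tcp [615.5 146.3  25.6] rot [-1.7997e+02 -9.0000e-02 -2.2600e+00] bed [ 39.8 147.3  25.6] relyaw -0.03 F [ 0.6 -1.   1.7] gap -0.1 q [  9.  23.  90.   0.  67. 101.]
tool d (m) [-0.0009 -0.0077  0.0036] wz -0.0005 world [-0.5  7.7 -3.6]
```

View pics/t10.png

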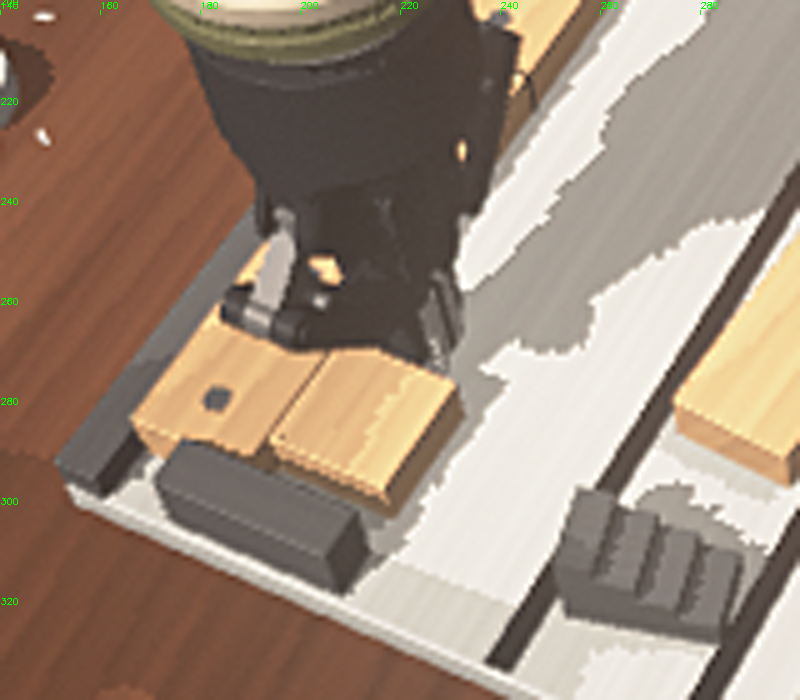

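Emit:
jog_arm([
  [0,-0.003,0.002,0,0,0,1],
  [0,-0.006,0.002,0,0,0,1],
  [0,-0.007,0.002,0,0,0,1],
  [0,-0.007,0.002,0,0,0,1],
])

```text
time: 8.27
tool_pos: [614.9, 152.1, 22.3]
tcp_rot: [-180.0, 0.0, -2.3]
ft_force: [-0.1, -0.1, -0.6]
finger_gap: -0.3
```

Emit:
jog_arm([
  [0,-0.001,0,0,0,0,1],
  [0,-0.002,0,0,0,0,1],
  [0,-0.002,0,0,0,0,1],
])

```text
time: 8.52
tool_pos: [615.2, 154.0, 22.5]
tcp_rot: [-180.0, 0.0, -2.3]
ft_force: [0.4, -0.2, -0.6]
finger_gap: -0.1
```

Emit:
jog_arm([
  [0,-0.001,0,0,0,0,1],
  [0,-0.002,0,0,0,0,1],
  [0,-0.002,0,0,0,0,1],
])

```text
time: 8.77
tool_pos: [615.3, 156.1, 22.6]
tcp_rot: [-180.0, -0.0, -2.3]
ft_force: [-0.6, -0.5, 0.6]
finger_gap: 0.2
```

Emit:
jog_arm([
  [0,-0.001,0,0,0,0,1],
  [0,-0.002,0,0,0,0,1],
  [0,-0.002,0,0,0,0,1],
])

```text
time: 9.02
tool_pos: [615.4, 157.0, 22.5]
tcp_rot: [179.9, 0.0, -2.3]
ft_force: [0.4, -4.6, 0.5]
finger_gap: -0.3
```

Emit:
jog_arm([
  [0,-0.001,0,0,0,0,1],
  [0,-0.002,0,0,0,0,1],
  [0,-0.002,0,0,0,0,1],
])

```text
time: 9.27
tool_pos: [615.5, 157.4, 22.5]
tcp_rot: [179.8, 0.0, -2.3]
ft_force: [-1.3, -12.1, 2.7]
finger_gap: -0.0
```

```bash
python3 d.py 39 155 22 0;python3 - <<'E'
from bench import r
from h import *
p=r.snapshot('side');crop(p,140,200,160,140,5,'pics/t11.png')
E
```

```text
t 9.27 tcp [615.5 157.4  22.5] rot [ 1.7978e+02  2.0000e-02 -2.3300e+00] bed [ 39.4 158.4  22.5] relyaw -0.1 F [ -1.3 -12.1   2.7] gap -0.0 q [ 10.  23.  89.  -0.  67. 102.]
tool d (m) [-0.0004  0.0034  0.0005] wz -0.0018 world [-0.5 -3.3 -0.5]
```

View pics/t11.png

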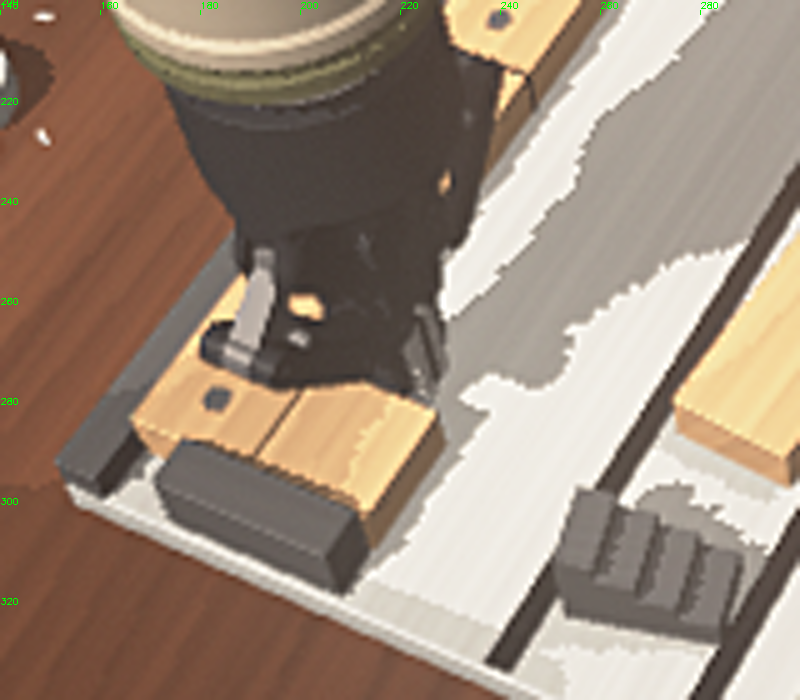

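Emit:
jog_arm([
  [0,0.006,0,0,0,0,1],
  [0,0.012,-0.01,0,0,0,1],
  [0,0.014,-0.04,0,0,-0.1,0.8],
  [0,0.014,-0.075,0,0,-0.22,0.6],
  [-0.02,0.02,-0.1,0,0,-0.34,0.4],
])

```text
time: 9.73
tool_pos: [597.4, 141.1, 126.4]
tcp_rot: [180.0, -0.3, 17.5]
ft_force: [1.2, 0.4, 2.2]
finger_gap: 35.8
```

Emit:
jog_arm([
  [0,0,0,0,0,-0.12,0.3],
  [0,0,0,0,0,-0.24,0.25],
  [0,0,0,0,0,-0.36,0.25],
  [0,0,0,0,0,-0.48,0.25],
  [0,0,0,0,0,-0.6,0.25],
])

```text
time: 10.15
tool_pos: [594.8, 140.8, 123.7]
tcp_rot: [180.0, -0.1, 51.9]
ft_force: [0.1, 0.8, -1.0]
finger_gap: 64.1
```

```bash
python3 d.py -69 97 80 84.5;python3 - <<'E'
from bench import r
from h import *
import pickle
p=r.snapshot('side');crop(p,140,200,160,140,5,'pics/t12.png')
pickle.dump(p,open('s1.pkl','wb'))
E
```

```text
t 10.15 tcp [594.8 140.8 123.7] rot [ 1.7997e+02 -7.0000e-02  5.1900e+01] bed [ 19.4 141.  123.7] relyaw 54.13 F [ 0.1  0.8 -1. ] gap 64.1 q [ 9. 13. 90.  0. 76. 47.]
tool d (m) [-0.0875 -0.0459  0.0436] wz -0.53 world [-90.1 -40.6 -43.7]
```

View pics/t12.png

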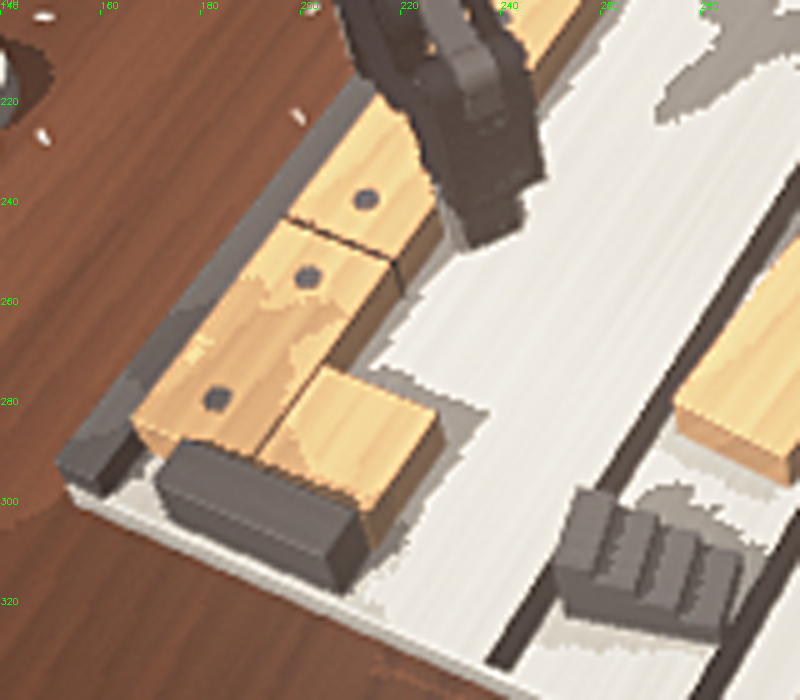

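Emit:
jog_arm([
  [-0.02,-0.01,0,0,0,-0.12,0.25],
  [-0.044,-0.022,0.01,0,0,-0.24,0.25],
  [-0.066,-0.034,0.02,0,0,-0.36,0.25],
  [-0.08,-0.042,0.02,0,0,-0.47,0.25],
  [-0.0875,-0.045,0.02,0,0,-0.53,0.25],
])

```text
time: 10.62
tool_pos: [502.4, 99.7, 101.8]
tcp_rot: [-179.9, 0.0, 82.1]
ft_force: [-0.5, 0.2, 0.3]
finger_gap: 64.0
```

Emit:
jog_arm([
  [0,0,0.02,0,0,0,0.25],
  [0,0,0.03,0,0,0,0.25],
  [0,0,0.03,0,0,0,0.25],
])

```text
time: 10.87
tool_pos: [503.2, 100.0, 70.4]
tcp_rot: [-179.8, 0.0, 81.8]
ft_force: [-0.4, -0.4, 0.1]
finger_gap: 64.0
```

```bash
python3 d.py -69 98 21 84.5;python3 - <<'E'
from bench import r
from h import *
p=r.snapshot('side');crop(p,200,180,160,140,5,'pics/t13.png')
E
```

```text
t 10.87 tcp [503.2 100.   70.4] rot [-1.7979e+02  4.0000e-02  8.1780e+01] bed [-70.6  96.7  70.4] relyaw 84.01 F [-0.4 -0.4  0.1] gap 64.0 q [  6.   2. 108.   0.  70.  14.]
tool d (m) [0.0015 0.0017 0.0494] wz -0.0086 world [  1.7   1.2 -49.4]
```

View pics/t13.png

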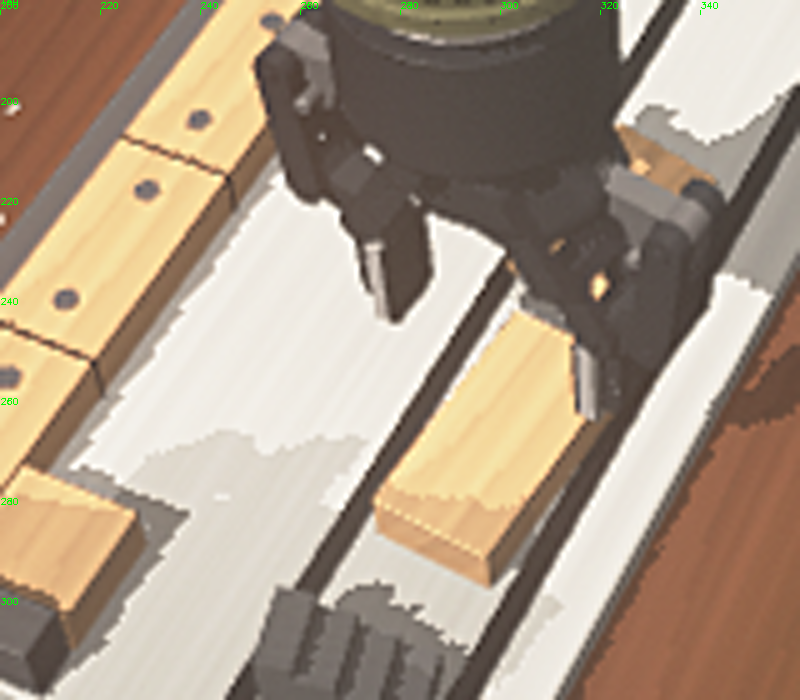

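Emit:
jog_arm([
  [0.0015,0.001,0.015,0,0,0,0.25],
  [0.0015,0.001,0.03,0,0,0,0.25],
  [0.0015,0.001,0.044,0,0,0,0.25],
  [0.0015,0.001,0.049,0,0,0,0.25],
  [0.0015,0.001,0.049,0,0,0,0.25],
])

```text
time: 11.33
tool_pos: [505.4, 101.6, 22.6]
tcp_rot: [-179.9, 0.0, 81.9]
ft_force: [-0.0, -1.0, 0.1]
finger_gap: 63.7
```

```bash
python3 d.py -69 98 21 84.5;python3 - <<'E'
from bench import r
from h import *
p=r.snapshot('side');crop(p,200,180,160,140,5,'pics/t14.png')
E
```

```text
t 11.33 tcp [505.4 101.6  22.6] rot [-1.7986e+02  3.0000e-02  8.1880e+01] bed [-68.4  98.4  22.6] relyaw 84.11 F [-0.  -1.   0.1] gap 63.7 q [  6.   7. 109.   0.  64.  14.]
tool d (m) [-0.0004 -0.0005  0.0016] wz -0.0068 world [-0.6 -0.3 -1.6]
```

View pics/t14.png

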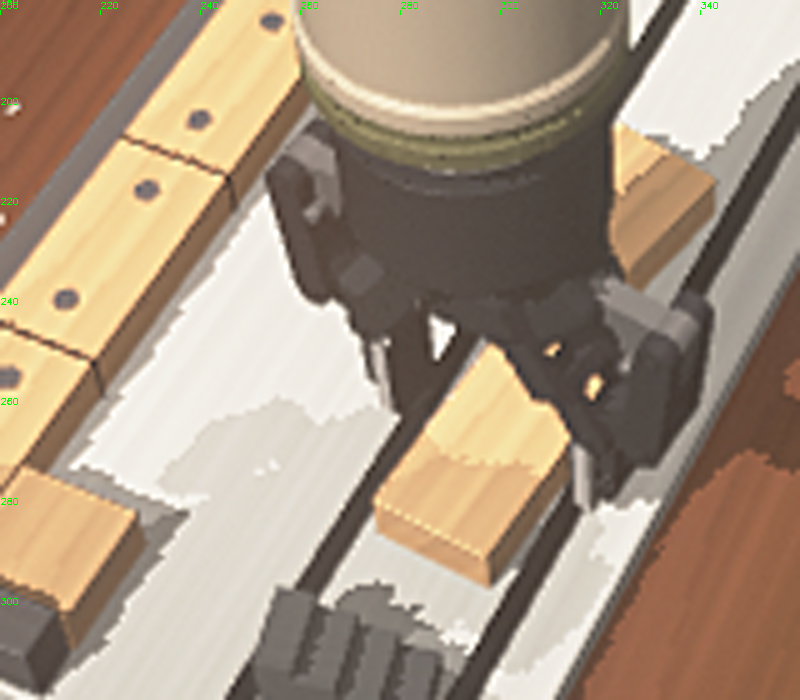

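Well straddled; close and check.

Emit:
jog_arm([
  [0,0,0.0015,0,0,0,0.4],
  [0,0,0.0015,0,0,0,0.5],
  [0,0,0.0015,0,0,0,0.6],
  [0,0,0.0015,0,0,0,0.6],
  [0,0,0.0015,0,0,0,0.6],
], newtons=25)

```text
time: 11.8
tool_pos: [507.2, 101.7, 23.2]
tcp_rot: [179.9, -0.0, 81.9]
ft_force: [-0.7, -0.4, 5.7]
finger_gap: 41.1
```

```bash
python3 d.py 16 117 21 90;python3 - <<'E'
from bench import r
from h import *
p=r.snapshot('side');crop(p,200,180,160,140,5,'pics/t15.png')
E
```

```text
t 11.8 tcp [507.2 101.7  23.2] rot [ 1.7989e+02 -3.0000e-02  8.1920e+01] bed [-66.7  98.5  23.2] relyaw 84.15 F [-0.7 -0.4  5.7] gap 41.1 q [  6.   7. 109.   0.  64.  14.]
tool d (m) [0.0268 0.0803 0.0023] wz -0.1022 world [83.3 15.3 -2.2]
```

View pics/t15.png

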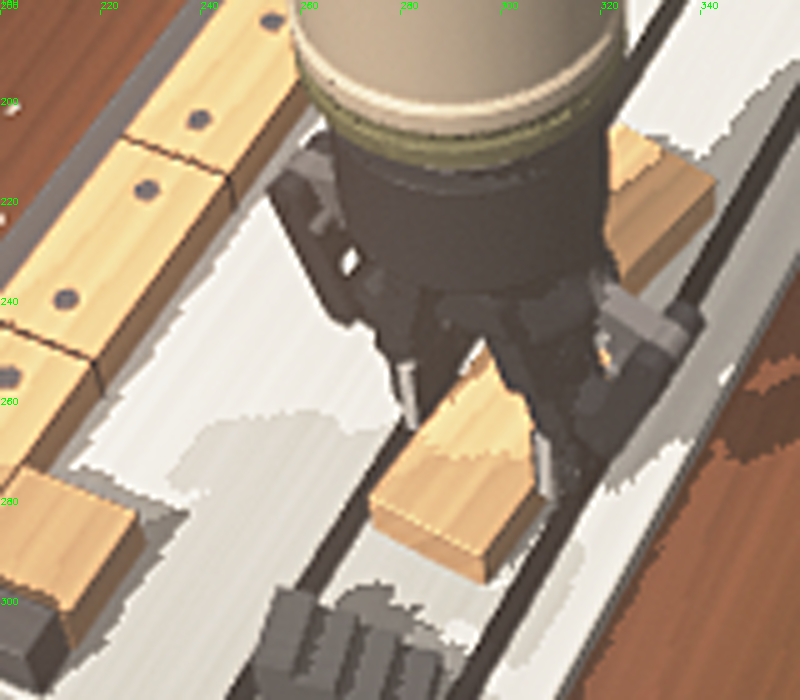

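Emit:
jog_arm([
  [0.002,0.012,0,0,0,-0.02,0.6],
  [0.006,0.03,0,0,0,-0.04,0.6],
  [0.012,0.048,0,0,0,-0.07,0.6],
  [0.02,0.066,0,0,0,-0.09,0.6],
  [0.0265,0.077,0,0,0,-0.102,0.6],
])

```text
time: 12.27
tool_pos: [588.0, 117.0, 22.9]
tcp_rot: [179.9, -0.0, 87.8]
ft_force: [-4.9, -2.3, 11.4]
finger_gap: 41.3
```

Emit:
jog_arm([
  [0,0,0,0,0,0,0.6],
  [0,0,0,0,0,0,0.6],
])

```text
time: 12.43
tool_pos: [587.5, 117.3, 22.9]
tcp_rot: [179.9, -0.0, 87.8]
ft_force: [2.9, 0.8, 5.6]
finger_gap: 41.3
```

```bash
python3 d.py 13 117 21 90;python3 - <<'E'
from bench import r
from h import *
p=r.snapshot('side');crop(p,160,180,160,140,5,'pics/t16.png')
E
```

```text
t 12.43 tcp [587.5 117.3  22.9] rot [ 1.7986e+02 -3.0000e-02  8.7760e+01] bed [ 13.  117.2  22.9] relyaw 89.98 F [2.9 0.8 5.6] gap 41.3 q [ 6. 18. 96.  0. 66.  9.]
tool d (m) [-0.0002 -0.      0.0019] wz -0.0003 world [-0.  -0.2 -1.9]
```

View pics/t16.png

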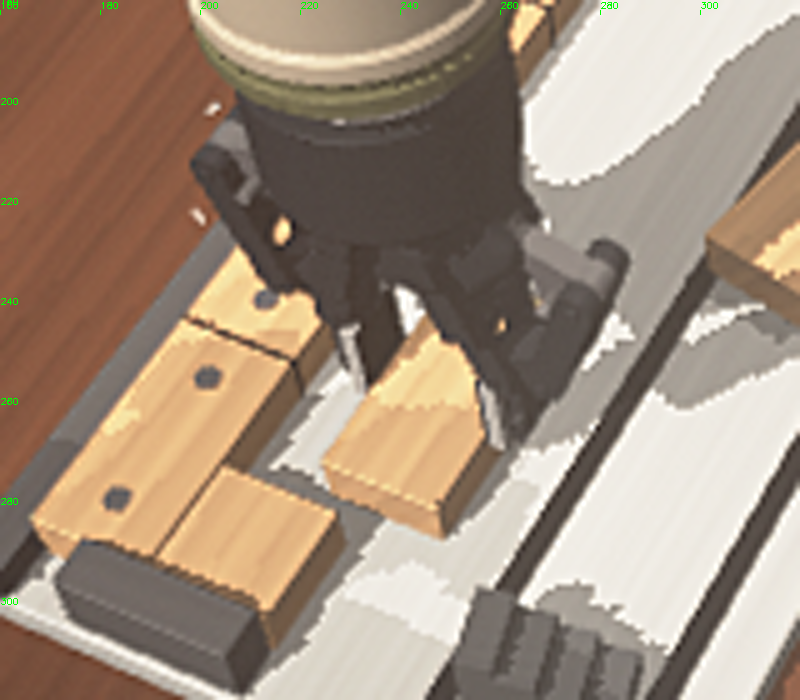

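Emit:
jog_arm([
  [0,0,0,0,0,0,0.4],
  [0,0,0,0,0,0,0.36],
  [0,0,0,0,0,0,0.36],
  [0,0,-0.02,0,0,0,0.36],
  [0,0,-0.05,0,0,0,0.36],
])

```text
time: 12.9
tool_pos: [582.0, 116.4, 68.0]
tcp_rot: [-179.5, 0.1, 87.8]
ft_force: [1.7, -0.2, -0.4]
finger_gap: 54.8
```

Emit:
jog_arm([
  [0,0,-0.02,0,0,0,0.6],
  [0,-0.03,-0.02,0,0,0,1],
  [0,-0.046,-0.02,0,0,0,1],
  [0,-0.046,-0.02,0,0,0,1],
  [0,-0.046,-0.02,0,0,0,1],
])

```text
time: 13.32
tool_pos: [539.1, 118.7, 91.7]
tcp_rot: [-180.0, 0.0, 87.8]
ft_force: [0.3, 0.2, -0.0]
finger_gap: 0.1
```

```bash
python3 d.py -33 116 22 90;python3 - <<'E'
from bench import r
from h import *
p=r.snapshot('side');crop(p,160,180,160,140,5,'pics/t17.png')
E
```

```text
t 13.32 tcp [539.1 118.7  91.7] rot [-1.7995e+02  1.0000e-02  8.7780e+01] bed [-35.4 116.8  91.7] relyaw 90.01 F [ 0.3  0.2 -0. ] gap 0.1 q [  7.   7. 101.  -0.  72.   9.]
tool d (m) [-0.0008  0.0025  0.0697] wz 0.0001 world [  2.4  -0.9 -69.7]
```

View pics/t17.png

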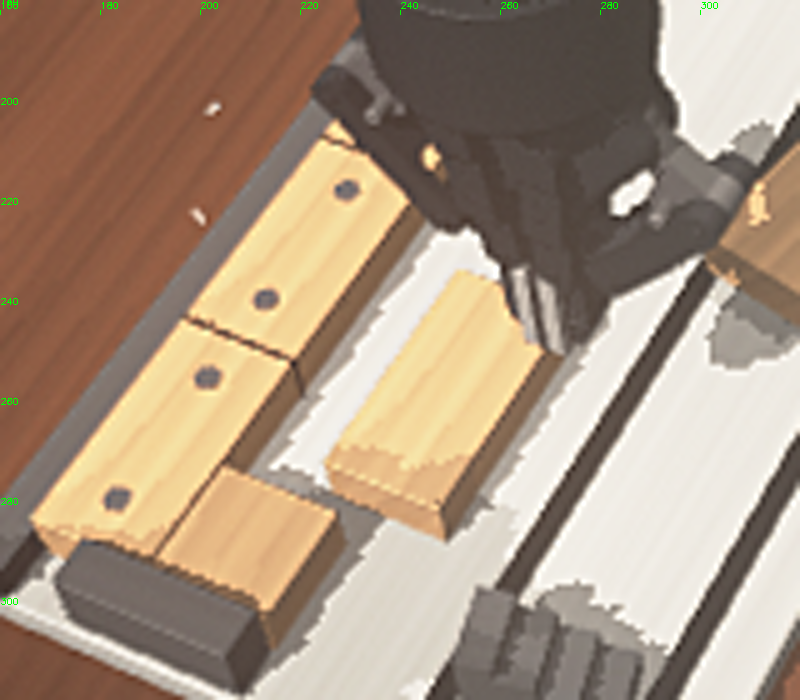

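Run:
```python
import pickle;from h import *
p=pickle.load(open('s1.pkl','rb'));b=pickle.load(open('bed.pkl','rb'))
for uv in [(455,270),(443,505),(327,462),(560,345),(335,515),(225,465),(297,362)]:print(w2bed(b,unproj(p,np.array(uv)/5+[160,180],34)).round(1))
```

```text
[[32.  75.8 34. ]]
[[-10.1 155.7  34. ]]
[[ 30.5 157.1  34. ]]
[[-13.6  87.9  34. ]]
[[ 18.1 172.6  34. ]]
[[ 58.6 171.3  34. ]]
[[ 59.2 128.7  34. ]]
```

Emit:
jog_arm([
  [0,0,0.02,0,0,0,1],
  [0,0,0.05,0,0,0,1],
  [0,0,0.066,0,0,0,1],
  [0,0,0.068,0,0,0,1],
])

```text
time: 13.7
tool_pos: [537.5, 118.2, 19.7]
tcp_rot: [-179.6, 0.1, 87.7]
ft_force: [0.1, 0.1, -0.0]
finger_gap: -0.3
```

```bash
python3 d.py -20 116 22 90
```

```text
t 13.7 tcp [537.5 118.2  19.7] rot [-1.7962e+02  7.0000e-02  8.7750e+01] bed [-37.  116.1  19.7] relyaw 89.98 F [ 0.1  0.1 -0. ] gap -0.3 q [  7.  12. 103.  -0.  65.   9.]
tool d (m) [-0.0001  0.017  -0.0024] wz -0.0004 world [17.  -0.8  2.3]
```

Emit:
jog_arm([
  [0,0.008,-0.002,0,0,0,1],
  [0,0.015,-0.002,0,0,0,1],
  [0,0.021,-0.002,0,0,0,1],
  [0,0.027,-0.002,0,0,0,1],
  [0,0.032,-0.002,0,0,0,1],
])

```text
time: 14.12
tool_pos: [574.2, 117.6, 27.5]
tcp_rot: [179.9, -0.0, 87.8]
ft_force: [-2.6, -0.1, 6.0]
finger_gap: 0.0
```

```bash
python3 d.py 5 116 22 90;python3 - <<'E'
from bench import r
from h import *
p=r.snapshot('side');crop(p,160,180,160,140,5,'pics/t18.png')
E
```

```text
t 14.12 tcp [574.2 117.6  27.5] rot [ 1.7986e+02 -2.0000e-02  8.7760e+01] bed [ -0.3 117.   27.5] relyaw 89.99 F [-2.6 -0.1  6. ] gap 0.0 q [ 7. 16. 98.  0. 66.  9.]
tool d (m) [-0.001   0.0053  0.0056] wz -0.0002 world [ 5.2 -1.2 -5.5]
```

View pics/t18.png

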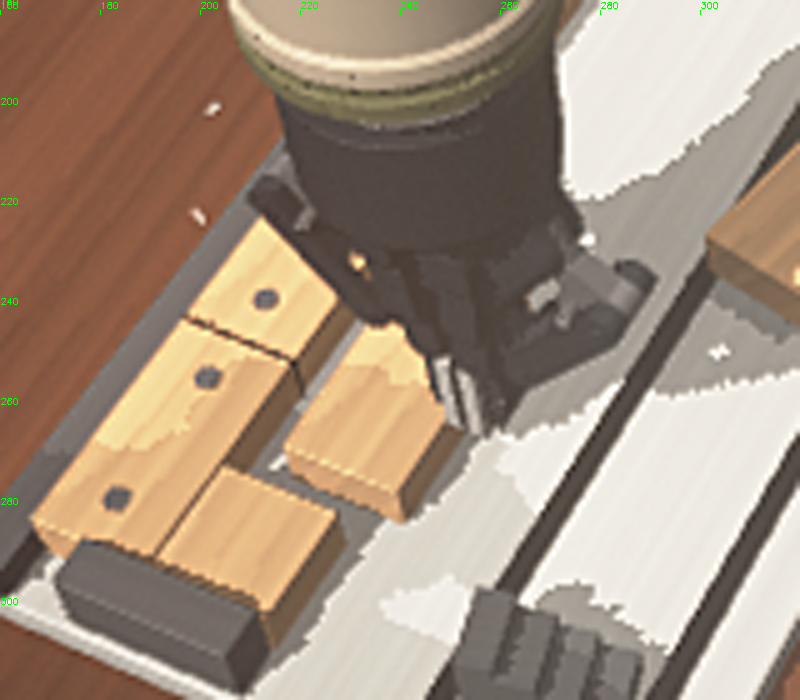

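Emit:
jog_arm([
  [0,0.002,0.002,0,0,0,1],
  [0,0.004,0.003,0,0,0,1],
  [0,0.005,0.003,0,0,0,1],
  [0,0.005,0.003,0,0,0,1],
])

```text
time: 14.5
tool_pos: [578.8, 117.8, 27.2]
tcp_rot: [179.8, -0.0, 87.8]
ft_force: [-13.1, -1.1, 28.6]
finger_gap: -0.3
```

Emit:
jog_arm([
  [0,0.001,0,0,0,0,1],
  [0,0.002,0,0,0,0,1],
  [0,0.003,0,0,0,0,1],
  [0,0.003,0,0,0,0,1],
])

```text
time: 14.83
tool_pos: [581.7, 117.8, 27.2]
tcp_rot: [179.9, -0.0, 87.8]
ft_force: [-14.6, 0.6, 28.5]
finger_gap: -0.2
```

Emit:
jog_arm([
  [0,0.001,0,0,0,0,1],
  [0,0.002,0,0,0,0,1],
  [0,0.002,0,0,0,0,1],
])

```text
time: 15.08
tool_pos: [583.7, 117.8, 27.2]
tcp_rot: [179.9, -0.1, 87.8]
ft_force: [-13.5, 1.0, 29.2]
finger_gap: 0.1
```

Emit:
jog_arm([
  [0,0,-0.004,0,0,0,1],
  [0,0,-0.005,0,0,0,1],
])

```text
time: 15.25
tool_pos: [583.2, 117.3, 29.5]
tcp_rot: [179.9, -0.0, 87.8]
ft_force: [-0.3, -0.6, -1.1]
finger_gap: 0.1
```

```bash
python3 d.py 5 116 22 90;python3 - <<'E'
from bench import r
from h import *
p=r.snapshot('side');crop(p,180,180,120,100,6,'pics/t19.png')
E
```

```text
t 15.25 tcp [583.2 117.3  29.5] rot [ 1.7987e+02 -2.0000e-02  8.7770e+01] bed [  8.7 117.1  29.5] relyaw 90.0 F [-0.3 -0.6 -1.1] gap 0.1 q [ 6. 17. 96. -0. 66.  9.]
tool d (m) [-0.0011 -0.0037  0.0075] wz 0.0 world [-3.7 -0.9 -7.5]
```

View pics/t19.png

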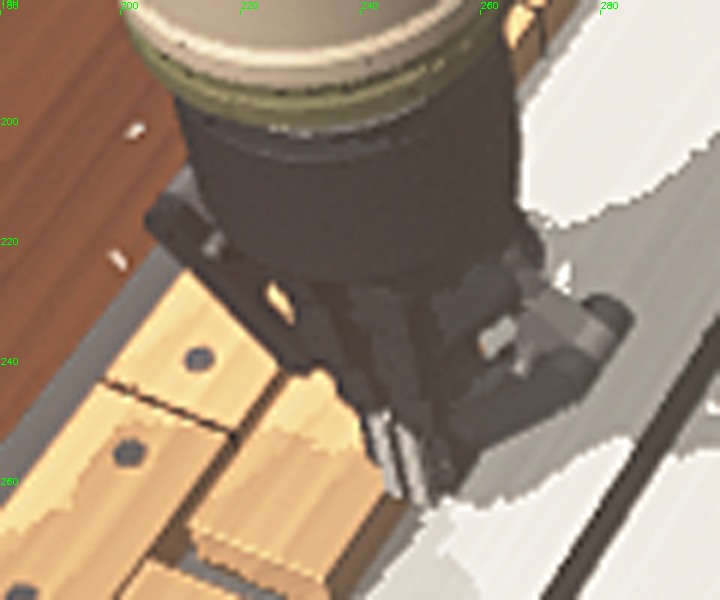

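Emit:
jog_arm([
  [0,-0.01,-0.005,0,0,0,1],
  [0,-0.02,-0.03,0,0,0.12,1],
  [0,-0.02,-0.04,0,0,0.24,1],
  [0,-0.02,-0.04,0,0,0.36,1],
  [0,-0.02,-0.04,0,0,0.48,1],
])

```text
time: 15.72
tool_pos: [562.8, 118.0, 68.9]
tcp_rot: [179.9, -0.1, 59.9]
ft_force: [-0.2, 0.3, -1.1]
finger_gap: 0.3
```

Emit:
jog_arm([
  [0,0,0,0,0,0.12,1],
  [0,0,0,0,0,0.24,1],
  [0,0,0,0,0,0.36,1],
  [0,0,0,0,0,0.48,1],
  [0,0,0,0,0,0.6,1],
])

```text
time: 16.13
tool_pos: [561.9, 117.8, 67.5]
tcp_rot: [-180.0, 0.0, 25.5]
ft_force: [0.5, -0.0, 0.4]
finger_gap: 0.0
```

Emit:
jog_arm([
  [0,0,0,0,0,0.12,1],
  [0,0,0,0,0,0.24,1],
  [0,0,0,0,0,0.36,1],
  [0,0,0,0,0,0.48,1],
  [0,0,0,0,0,0.49,1],
])

```text
time: 16.55
tool_pos: [561.9, 117.8, 67.5]
tcp_rot: [180.0, 0.0, -2.5]
ft_force: [-0.5, 0.3, -0.8]
finger_gap: 0.3
```

```bash
python3 d.py -5 118 22 0;python3 - <<'E'
from bench import r
from h import *
p=r.snapshot('side');crop(p,150,180,150,120,5,'pics/t20.png')
p=r.snapshot('top');crop(p,190,120,160,140,5,'pics/t20b.png')
E
```

```text
t 16.55 tcp [561.9 117.8  67.5] rot [ 1.7999e+02  4.0000e-02 -2.5300e+00] bed [-12.6 116.8  67.5] relyaw -0.3 F [-0.5  0.3 -0.8] gap 0.3 q [ 7. 11. 99. -0. 70. 99.]
tool d (m) [ 0.0076 -0.0013  0.0455] wz -0.0052 world [  7.6   0.9 -45.5]
```

View pics/t20.png

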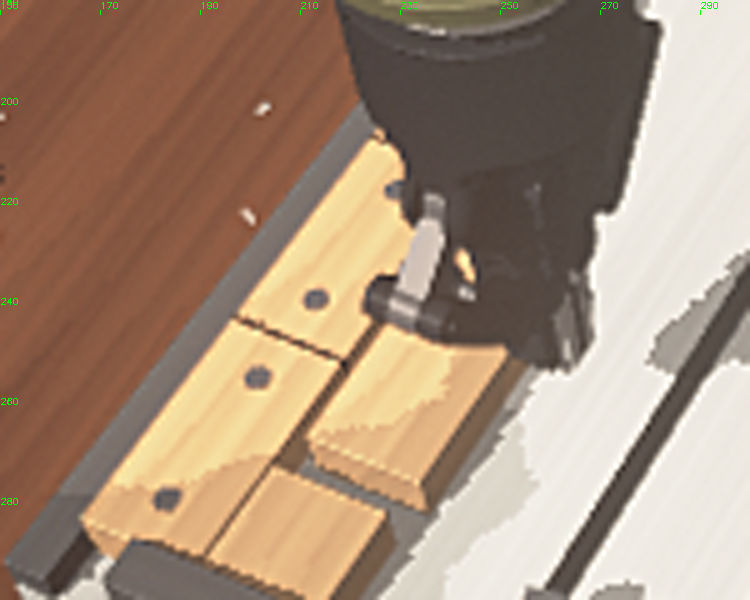

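View pics/t20b.png

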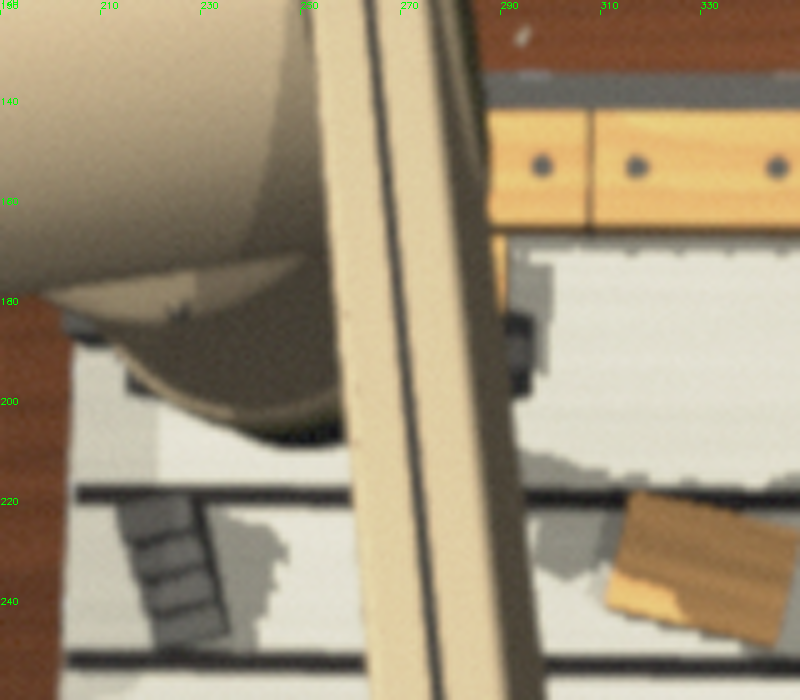

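Emit:
jog_arm([
  [0,-0.001,0.02,0,0,-0.005,1],
  [0,-0.001,0.04,0,0,-0.005,1],
  [0,-0.001,0.044,0,0,-0.005,1],
  [0.004,-0.001,0.044,0,0,-0.005,1],
  [0.009,-0.001,0.044,0,0,-0.005,1],
])

```text
time: 17.07
tool_pos: [571.2, 118.6, 24.2]
tcp_rot: [180.0, 0.0, -1.8]
ft_force: [-0.1, -0.3, 1.2]
finger_gap: -0.1
```

Emit:
jog_arm([
  [0.003,0,0,0,0,0,1],
  [0.006,0,0,0,0,0,1],
  [0.008,0,0,0,0,0,1],
  [0.008,0,0,0,0,0,1],
])

```text
time: 17.4
tool_pos: [580.4, 118.3, 25.0]
tcp_rot: [-180.0, -0.1, -1.9]
ft_force: [0.5, 0.7, 0.5]
finger_gap: 0.3
```

```bash
python3 d.py 8 118 22 0;python3 - <<'E'
from bench import r
from h import *
p=r.snapshot('side');crop(p,150,180,150,120,5,'pics/t21.png')
E
```

```text
t 17.4 tcp [580.4 118.3  25. ] rot [-1.7999e+02 -1.0000e-01 -1.9000e+00] bed [  5.8 118.   25. ] relyaw 0.33 F [0.5 0.7 0.5] gap 0.3 q [ 7. 17. 97.  0. 66. 98.]
tool d (m) [ 0.0022 -0.      0.003 ] wz 0.0058 world [ 2.2 -0.  -3. ]
```

View pics/t21.png

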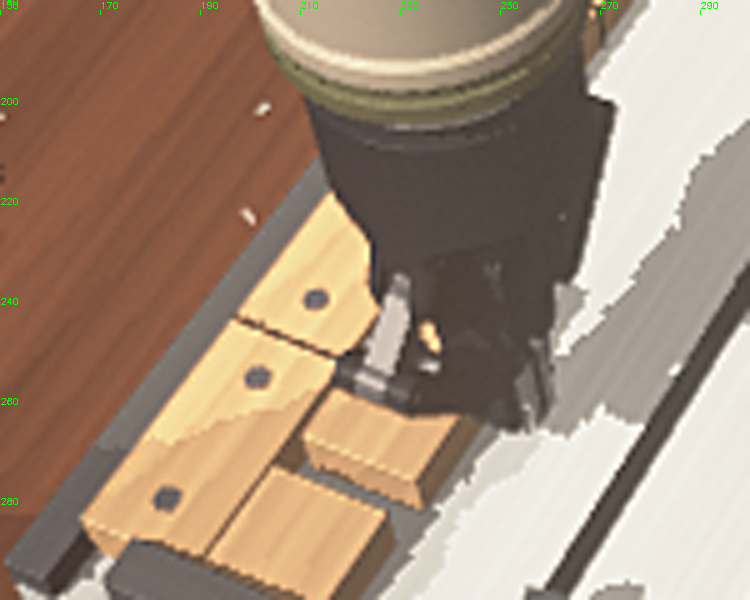

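Emit:
jog_arm([
  [0.001,0,0.001,0,0,0,1],
  [0.002,0,0.001,0,0,0,1],
  [0.002,0,0.001,0,0,0,1],
])

```text
time: 17.7
tool_pos: [581.2, 118.2, 22.9]
tcp_rot: [180.0, 0.0, -1.9]
ft_force: [0.1, -0.7, 0.5]
finger_gap: -0.2
```

Emit:
jog_arm([
  [0.001,0,0,0,0,0,1],
  [0.002,0,0,0,0,0,1],
  [0.002,0,0,0,0,0,1],
])

```text
time: 17.95
tool_pos: [583.3, 118.2, 23.1]
tcp_rot: [-180.0, -0.0, -1.9]
ft_force: [0.1, -0.6, -0.4]
finger_gap: -0.3
```

Emit:
jog_arm([
  [0.001,0,0,0,0,0,1],
  [0.002,0,0,0,0,0,1],
  [0.002,0,0,0,0,0,1],
])

```text
time: 18.2
tool_pos: [583.5, 118.2, 22.6]
tcp_rot: [180.0, 0.2, -1.9]
ft_force: [-8.1, 0.6, 6.1]
finger_gap: 0.1
```

Emit:
jog_arm([
  [0.001,0,-0.001,0,0,0,1],
  [0.001,0,-0.001,0,0,0,1],
])

```text
time: 18.37
tool_pos: [583.5, 118.2, 22.7]
tcp_rot: [180.0, 0.3, -1.9]
ft_force: [-10.3, 1.2, 3.3]
finger_gap: -0.4
```

Emit:
jog_arm([
  [-0.006,0,0,0,0,0,1],
  [-0.014,0,-0.005,0,0,0,1],
  [-0.02,0.005,-0.04,0,0,-0.1,1],
  [-0.02,0.03,-0.07,0,0,-0.22,1],
  [-0.02,0.07,-0.08,0,0,-0.34,1],
])

```text
time: 18.78
tool_pos: [566.6, 52.2, 109.0]
tcp_rot: [179.9, -0.4, 17.9]
ft_force: [2.4, 0.3, 1.4]
finger_gap: -0.3
```

```bash
python3 d.py 36 -212 100 90;python3 - <<'E'
from bench import r
from h import *
p=r.snapshot('side');crop(p,150,180,150,120,5,'pics/t22.png')
E
```

```text
t 18.78 tcp [566.6  52.2 109. ] rot [179.92  -0.44  17.88] bed [ -5.4  51.4 109. ] relyaw 20.11 F [2.4 0.3 1.4] gap -0.3 q [ 0.  8. 98.  0. 74. 72.]
tool d (m) [-0.0518  0.2615  0.009 ] wz -1.2199 world [  31.1 -264.8   -9. ]
```

View pics/t22.png

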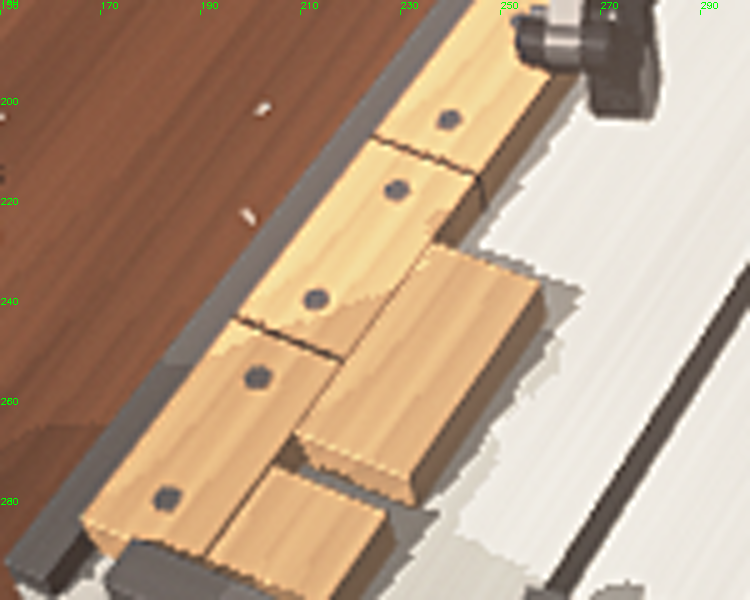

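Emit:
jog_arm([
  [-0.006,0.025,0,0,0,-0.12,1],
  [-0.012,0.055,0,0,0,-0.24,1],
  [-0.018,0.085,0,0,0,-0.36,1],
  [-0.024,0.115,0,0,0,-0.48,1],
  [-0.03,0.145,0,0,0,-0.6,1],
])

```text
time: 19.25
tool_pos: [578.6, -98.5, 103.7]
tcp_rot: [179.9, -0.0, 52.0]
ft_force: [0.0, 0.3, 0.3]
finger_gap: 0.1
```

```bash
python3 d.py 38 -213 100 90
```

```text
t 19.25 tcp [578.6 -98.5 103.7] rot [ 1.7994e+02 -2.0000e-02  5.1990e+01] bed [ 12.5 -98.8 103.7] relyaw 54.22 F [0.  0.3 0.3] gap 0.1 q [-15.  11.  95.  -0.  74.  23.]
tool d (m) [-0.0777  0.0875  0.0038] wz -0.6244 world [  21.  -115.1   -3.7]
```

Emit:
jog_arm([
  [-0.016,0.018,0,0,0,-0.12,1],
  [-0.035,0.039,0,0,0,-0.24,1],
  [-0.055,0.062,0,0,0,-0.36,1],
  [-0.07,0.079,0,0,0,-0.48,1],
  [-0.0777,0.0875,0,0,0,-0.6,1],
])

```text
time: 19.67
tool_pos: [599.2, -215.5, 103.7]
tcp_rot: [179.9, 0.1, 86.2]
ft_force: [-0.4, -0.3, -0.5]
finger_gap: 0.3
```

Emit:
jog_arm([
  [0,0,0,0,0,-0.024,1],
  [0,0,0,0,0,-0.024,1],
])

```text
time: 19.83
tool_pos: [598.8, -212.6, 103.4]
tcp_rot: [-180.0, -0.0, 87.3]
ft_force: [0.1, 0.4, 0.5]
finger_gap: -0.1
```

```bash
python3 d.py 38 -213 40 90;python3 - <<'E'
from bench import r
from h import *
p=r.snapshot('side');crop(p,250,80,150,120,5,'pics/t23.png')
p=r.snapshot('top');crop(p,360,120,150,120,5,'pics/t23b.png')
E
```

```text
t 19.83 tcp [ 598.8 -212.6  103.4] rot [-1.800e+02 -1.000e-02  8.725e+01] bed [  37.2 -211.9  103.4] relyaw 89.48 F [0.1 0.4 0.5] gap -0.1 q [-24.  18.  87.   0.  75. -21.]
tool d (m) [-0.0011  0.0008  0.0634] wz -0.0091 world [  0.8  -1.1 -63.4]
```

View pics/t23.png

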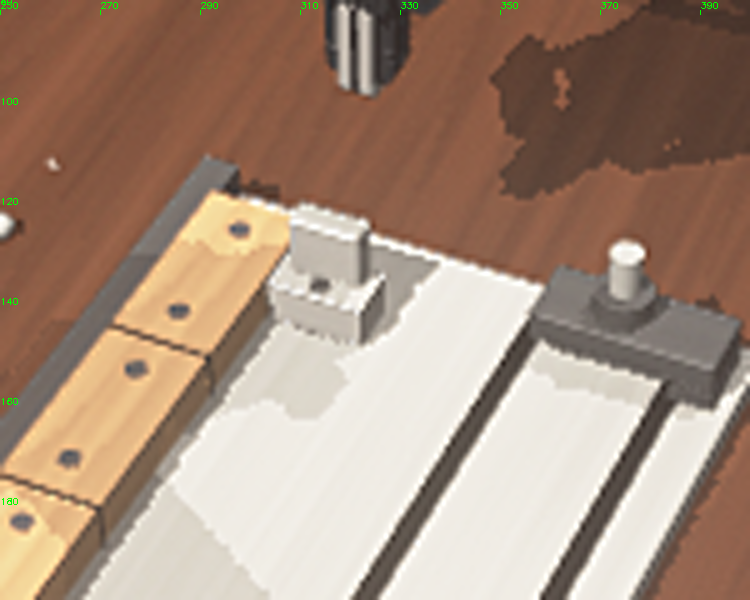

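View pics/t23b.png

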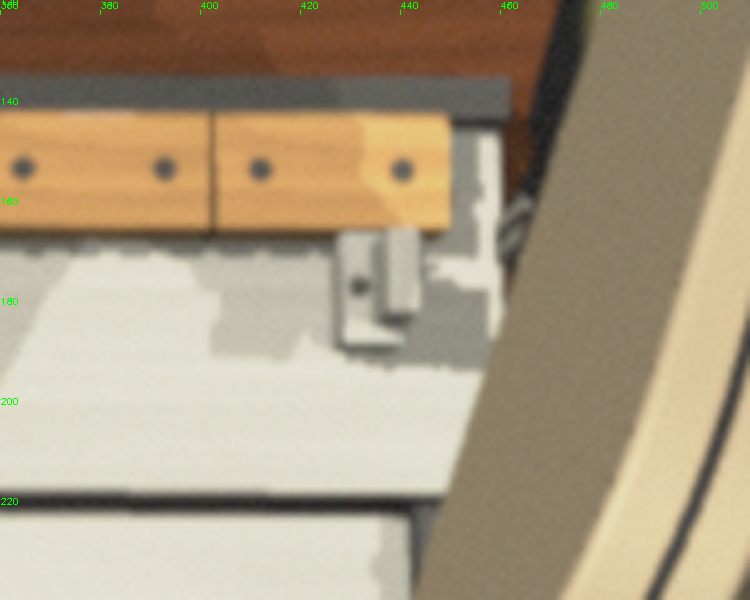

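Run:
```python
from h import *;import pickle
d=pickle.load(open('s0.pkl','rb'));b=pickle.load(open('bed.pkl','rb'))
for uv in [(444,166),(442.5,182)]:print(w2bed(b,unproj(d['top'],uv,59)).round(1))
for uv in [(427.5,166+11)]:print(w2bed(b,unproj(d['top'],uv,34)).round(1))
```

```text
[[  54.4 -190.7   59. ]]
[[  26.5 -187.6   59. ]]
[[  41.3 -167.9   34. ]]
```

Emit:
jog_arm([
  [-0.002,0,0.02,0,0,-0.009,1],
  [-0.002,0,0.045,0,0,-0.009,1],
  [-0.002,0,0.064,0,0,-0.009,1],
  [-0.002,0,0.064,0,0,-0.009,1],
])

```text
time: 20.27
tool_pos: [595.6, -211.4, 34.6]
tcp_rot: [-179.6, -0.2, 87.9]
ft_force: [-0.5, 0.3, -0.8]
finger_gap: -0.1
```

```bash
python3 d.py 38 -200 40 90;python3 - <<'E'
from bench import r
from h import *
p=r.snapshot('side');crop(p,250,80,150,120,5,'pics/t24.png')
E
```

```text
t 20.27 tcp [ 595.6 -211.4   34.6] rot [-179.58   -0.18   87.88] bed [  33.9 -210.9   34.6] relyaw 90.11 F [-0.5  0.3 -0.8] gap -0.1 q [-24.  22.  89.   0.  69. -22.]
tool d (m) [ 0.0109  0.0041 -0.0054] wz 0.002 world [ 4.5 10.7  5.4]
```

View pics/t24.png

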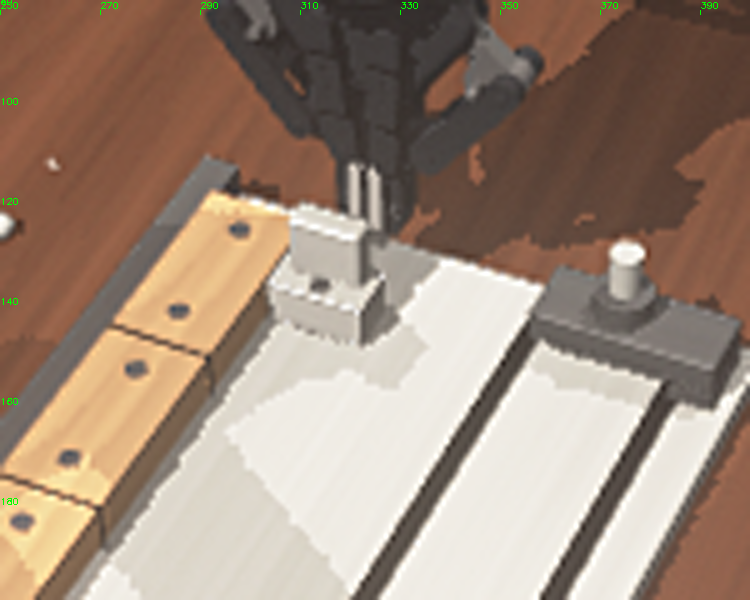

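Emit:
jog_arm([
  [0.003,0.003,-0.003,0,0,0,1],
  [0.009,0.005,-0.004,0,0,0,1],
  [0.017,0.005,-0.004,0,0,0,1],
  [0.025,0.005,-0.004,0,0,0,1],
  [0.033,0.005,-0.004,0,0,0,1],
])

```text
time: 20.73
tool_pos: [606.6, -181.3, 45.6]
tcp_rot: [179.8, 0.1, 88.0]
ft_force: [0.9, -3.9, 1.5]
finger_gap: 0.1
```

```bash
python3 d.py 38 53 40 90;python3 - <<'E'
from bench import r
from h import *
p=r.snapshot('side');crop(p,250,80,150,120,5,'pics/t25.png')
E
```

```text
t 20.73 tcp [ 606.6 -181.3   45.6] rot [1.7981e+02 9.0000e-02 8.7960e+01] bed [  43.7 -180.4   45.6] relyaw 90.19 F [ 0.9 -3.9  1.5] gap 0.1 q [-21.  21.  89.  -0.  69. -19.]
tool d (m) [ 0.2334 -0.0049  0.0052] wz 0.0033 world [  3.4 233.5  -5.6]
```

View pics/t25.png

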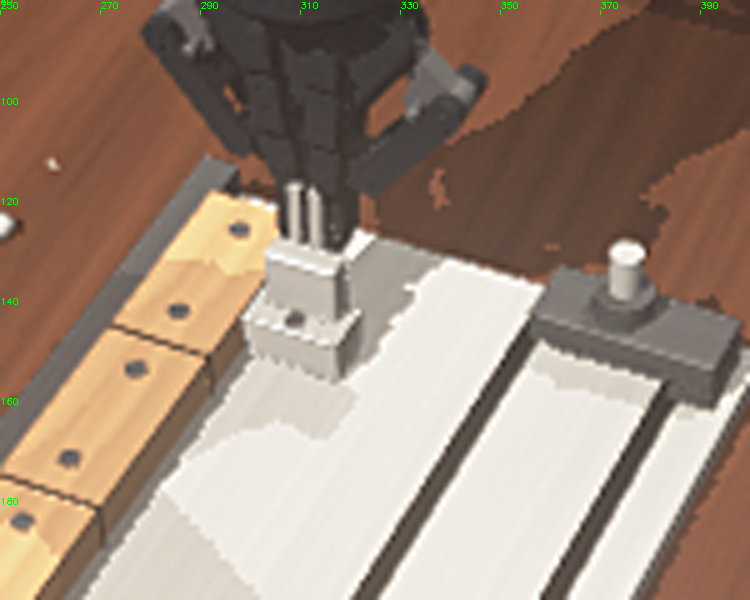

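Emit:
jog_arm([
  [0.012,-0.001,0.002,0,0,0,1],
  [0.028,-0.002,0.004,0,0,0,1],
  [0.044,-0.003,0.005,0,0,0,1],
  [0.06,-0.003,0.005,0,0,0,1],
  [0.076,-0.003,0.005,0,0,0,1],
])

```text
time: 21.2
tool_pos: [604.8, -104.3, 38.7]
tcp_rot: [180.0, 0.0, 88.0]
ft_force: [3.1, -3.6, 0.8]
finger_gap: -0.2
```

```bash
python3 d.py 38 53 40 90
```

```text
t 21.2 tcp [ 604.8 -104.3   38.7] rot [1.7998e+02 2.0000e-02 8.7960e+01] bed [  38.9 -103.5   38.7] relyaw 90.19 F [ 3.1 -3.6  0.8] gap -0.2 q [-15.  19.  93.  -0.  68. -13.]
tool d (m) [ 0.1565 -0.0004 -0.0014] wz 0.0034 world [  5.2 156.4   1.3]
```

Emit:
jog_arm([
  [0.016,0,0,0,0,0,1],
  [0.032,0,0,0,0,0,1],
  [0.048,0,0,0,0,0,1],
  [0.064,0,0,0,0,0,1],
  [0.08,0,0,0,0,0,1],
])

```text
time: 21.62
tool_pos: [607.6, -24.3, 38.7]
tcp_rot: [180.0, 0.0, 88.0]
ft_force: [2.6, -3.2, -0.2]
finger_gap: 0.1
```

Emit:
jog_arm([
  [0.015,0,0,0,0,0,1],
  [0.028,0,0,0,0,0,1],
  [0.04,0,0,0,0,0,1],
  [0.048,0,0,0,0,0,1],
  [0.052,0,0,0,0,0,1],
])

```text
time: 22.03
tool_pos: [609.2, 27.9, 38.5]
tcp_rot: [-180.0, -0.0, 88.0]
ft_force: [1.0, -3.3, 1.5]
finger_gap: 0.2
```

```bash
python3 d.py 38 53 40 90;python3 - <<'E'
from bench import r
from h import *
p=r.snapshot('side');crop(p,150,180,150,120,5,'pics/t26.png')
E
```

```text
t 22.03 tcp [609.2  27.9  38.5] rot [-1.7996e+02 -1.0000e-02  8.8020e+01] bed [38.1 28.8 38.5] relyaw 90.25 F [ 1.  -3.3  1.5] gap 0.2 q [-2. 19. 93.  0. 68. -0.]
tool d (m) [ 0.0242 -0.     -0.0015] wz 0.0044 world [ 0.8 24.2  1.5]
```

View pics/t26.png

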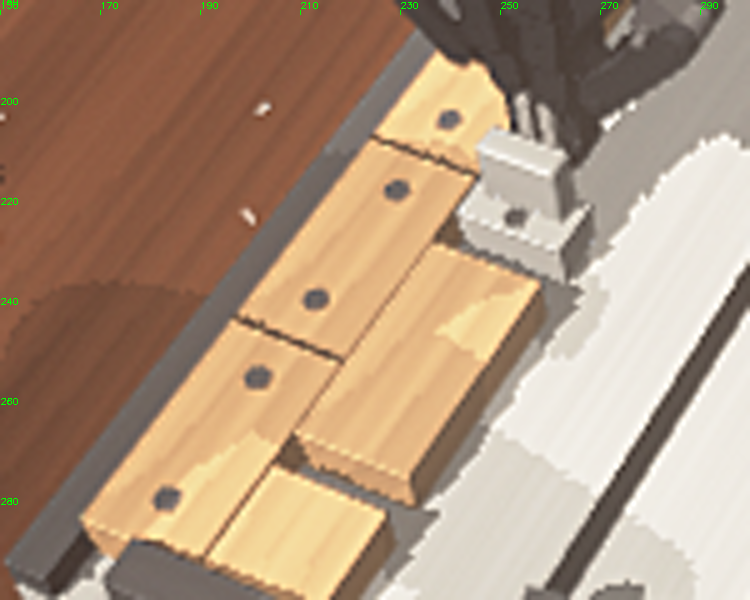

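Jaw is about to meet the full block. Go slowly to closure.

Emit:
jog_arm([
  [0.003,0,0,0,0,0,1],
  [0.006,0,0,0,0,0,1],
  [0.009,0,0,0,0,0,1],
  [0.012,0,0,0,0,0,1],
  [0.015,0,0,0,0,0,1],
])

```text
time: 22.5
tool_pos: [609.5, 41.3, 38.3]
tcp_rot: [-179.9, 0.0, 87.9]
ft_force: [-1.9, -3.2, 0.1]
finger_gap: -0.1
```

Emit:
jog_arm([
  [0.002,0,0,0,0,0,1],
  [0.004,0,0,0,0,0,1],
  [0.006,0,0,0,0,0,1],
  [0.007,0,0,0,0,0,1],
  [0.007,0,0,0,0,0,1],
])

```text
time: 22.92
tool_pos: [610.2, 48.8, 38.5]
tcp_rot: [-180.0, -0.0, 88.0]
ft_force: [-0.5, -1.5, -0.8]
finger_gap: 0.1
```

```bash
python3 d.py 38 53 40 90;python3 - <<'E'
from bench import r
from h import *
p=r.snapshot('side');crop(p,150,180,150,120,5,'pics/t27.png')
E
```

```text
t 22.92 tcp [610.2  48.8  38.5] rot [-1.7999e+02 -2.0000e-02  8.7970e+01] bed [38.3 49.7 38.5] relyaw 90.2 F [-0.5 -1.5 -0.8] gap 0.1 q [-0. 19. 93.  0. 68.  2.]
tool d (m) [ 0.0033 -0.0003 -0.0015] wz 0.0036 world [-0.2  3.3  1.5]
```

View pics/t27.png

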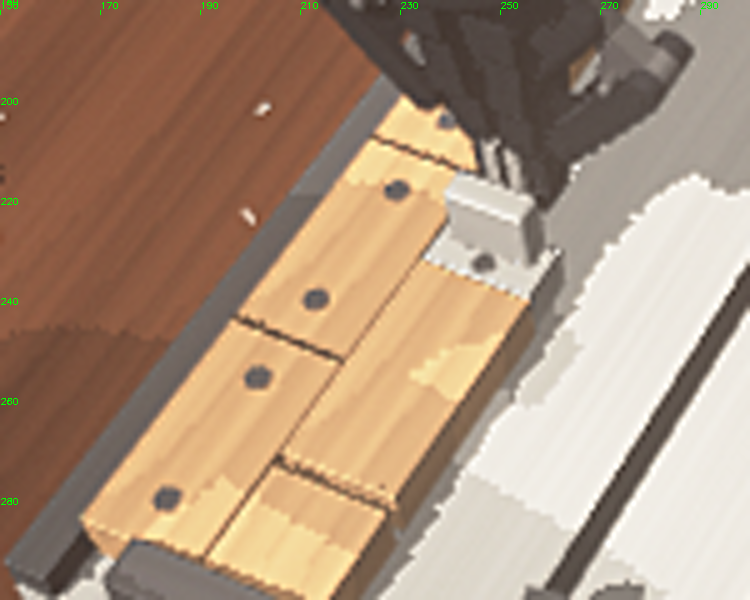

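A few millimetres of gap left at the half block.

Emit:
jog_arm([
  [0.001,0,0,0,0,0,1],
  [0.002,0,0,0,0,0,1],
  [0.003,0,0,0,0,0,1],
  [0.003,0,0,0,0,0,1],
])

```text
time: 23.3
tool_pos: [610.6, 51.6, 38.7]
tcp_rot: [180.0, -0.0, 88.0]
ft_force: [-0.5, -2.3, -1.7]
finger_gap: -0.0
```

Emit:
jog_arm([
  [0.001,0,0,0,0,0,1],
  [0.002,0,0,0,0,0,1],
  [0.002,0,0,0,0,0,1],
])

```text
time: 23.55
tool_pos: [610.7, 53.4, 38.8]
tcp_rot: [180.0, 0.0, 88.0]
ft_force: [0.8, -3.0, -0.8]
finger_gap: 0.4
```

Emit:
jog_arm([
  [0.001,0,0,0,0,0,1],
  [0.002,0,0,0,0,0,1],
  [0.002,0,0,0,0,0,1],
])

```text
time: 23.8
tool_pos: [610.6, 53.4, 38.8]
tcp_rot: [180.0, 0.2, 87.9]
ft_force: [-0.3, -12.0, 0.6]
finger_gap: -0.1
```

Emit:
jog_arm([
  [0.001,0,0,0,0,0,1],
  [0.001,0,0,0,0,0,1],
  [0.001,0,0,0,0,0,1],
])

```text
time: 24.05
tool_pos: [610.7, 53.5, 38.8]
tcp_rot: [180.0, 0.2, 87.9]
ft_force: [-1.2, -16.6, 0.3]
finger_gap: -0.0
```

Emit:
jog_arm([
  [-0.006,0,0,0,0,0,1],
  [-0.015,0,-0.01,0,0,0,1],
  [-0.025,0,-0.04,0,0,0,1],
  [-0.055,-0.01,-0.07,0,0,0,1],
  [-0.095,-0.02,-0.09,0,0,0,1],
])

```text
time: 24.47
tool_pos: [590.1, -31.6, 130.0]
tcp_rot: [179.8, -0.1, 88.2]
ft_force: [1.9, -0.6, 0.5]
finger_gap: 0.1
```

Emit:
jog_arm([
  [-0.04,0,-0.02,0,0,0,1],
  [-0.08,0,-0.03,0,0,0,1],
  [-0.12,0,-0.03,0,0,0,1],
  [-0.16,0,-0.03,0,0,0,1],
  [-0.2,0,-0.03,0,0,0,1],
])

```text
time: 24.88
tool_pos: [581.8, -234.5, 158.0]
tcp_rot: [179.8, 0.0, 88.0]
ft_force: [0.8, 0.1, 1.2]
finger_gap: -0.2
```

```bash
python3 d.py;python3 - <<'E'
from bench import r
from h import *
p=r.snapshot('side');crop(p,140,180,200,180,4,'pics/t28.png')
p=r.snapshot('top');crop(p,190,120,200,150,4,'pics/t29.png')
E
```

```text
t 24.88 tcp [ 581.8 -234.5  158. ] rot [1.7984e+02 1.0000e-02 8.7990e+01] bed [  21.  -234.5  158. ] relyaw 90.22 F [0.8 0.1 1.2] gap -0.2 q [-27.  14.  86.   0.  80. -25.]
```

View pics/t28.png

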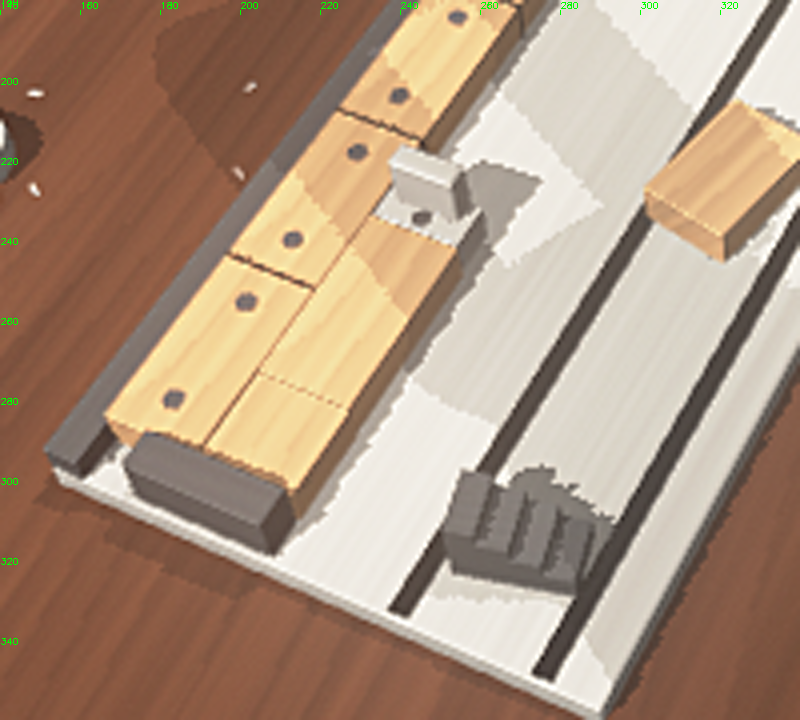

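View pics/t29.png

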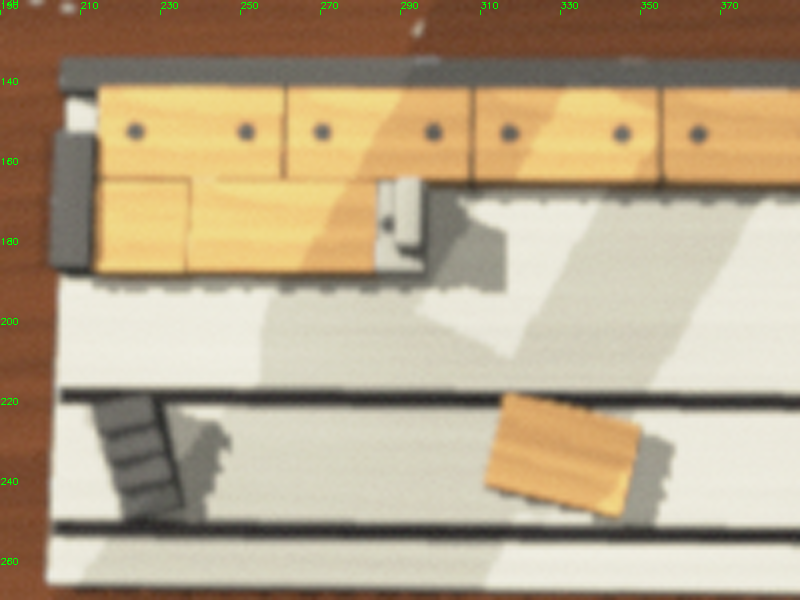

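Emit:
jog_arm([
  [0,0,0,0,0,0,1],
  [0,0,0,0,0,0,1],
])

```text
time: 25.15
tool_pos: [581.7, -232.1, 156.5]
tcp_rot: [180.0, -0.0, 87.9]
ft_force: [0.1, 0.6, -0.1]
finger_gap: 0.1
```

```bash
python3 -c "
from bench import r
print(r.hand_in())"
```

```text
the job is handed in; nothing more can be done
None
```

The second course is laid and closed up, and I handed the job in at about 25 s. The half block went into the corner first. The full block followed it, tight against the first course, and I then pushed the jaw along the lane until it resisted at about 17 N.

- **Last checks:** the final side and top pictures show no visible gaps at the stop, the half/full joint, the first course or the jaw. The full block looks centred on the first joint. The in-between-sized block and the stepped steel block look where they started, and the robot touches nothing. I judged all of this by eye; I did not re-measure the final positions.
- **What went wrong on the way:** on my first try at pushing the full block sideways, the shut fingers pressed down with about 29 N. That is below the 40 N limit, but I'm not certain what they bore on. I lifted off, turned the gripper and finished that push with the flat finger sides, at about 10 N.
- **Camera mismatch:** the two cameras disagreed by 1.5 to 2 mm on the bed's position, within their stated accuracy. I found the final fit by contact force instead.

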